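# Fetch the sample canister from the conditioning tube, weigh it and load the grain analyser

## Task

With the hook rod, draw the sample canister (the one with the bail) up out of its conditioning tube and stand it upright, off the hook, near the middle of the balance pan. Then take the canister by its bail with the gripper and seat it fully home in the sloping port of the analyser, and leave the hook rod hanging in its stand as it was at first. Do not reach the canister in the tube with the fingers, do not tip it over, and leave the blank plug in the other tube, the jar, the tin and the wooden block where they are.

Things in the scene. Friction and masses are not known exactly. Their poses are not given: they have to be found in the camera images.
- canister: Closed steel canister, rigid, 100-210 g: body dia 50, 26 mm high; flange dia 62 at 26-29 mm; rigid bail of two uprights (6 x 4 mm) and a straight black grip bar 8 mm thick (x), 48 long (y), 9 high, underside 55 and top 64 mm above the bottom; opening under the bar 26 mm high, 40 long. Origin: centre of bottom; z up. Hangs by its flange on the ledge deep in tube_a, at any yaw.
- canister_bar (a point): Centre of the canister's grip bar, 59.5 mm above its bottom.
- blank: Bystander: blank plug hanging in tube_b, the same body and flange as the canister but with a round knob (22 mm) instead of a bail, 53 mm high. Origin at the centre of the bottom.
- tube_a: Fixed upright tube holding the canister: 155 mm high, outside dia 82 (foot 88), bore 72 mm down to a ledge 34 mm above the bench, 56 mm below it. Origin: centre of underside. The canister's bottom hangs 8 mm above the bench, its bar top about 83 mm below the rim.
- tube_b: A second, equal fixed tube, holding the blank plug. The two tubes may stand either way round. Origin at the centre of its underside.
- rod: Loose hook rod, 120 g. Origin: middle of its square handle, 16 x 16 x 50 (z) mm. Guard disc dia 28 at 25-31 mm below; round shank dia 5 on the z axis (z up) down to a hook foot, centre line 145 mm below the origin, running 17 mm along +x to an upturned tip whose top is 9 mm above that line; gap between shank and tip 12 mm. Starts hung upright in the stand, its x within 0.7 rad of the stand's x.
- rod_hook (a point): Middle of the hook's foot, on its centre line: 8.5 mm along rod x, 145 mm below the rod's origin. A bar lifted centrally rests 2.5 mm above it.
- stand: Fixed rod stand: base 100 x 90 x 8 mm, a post from 30 mm on the +x side of the seat, and a fork with two level tines, tops 130 mm up, each 10 mm wide, slot 12 mm. The slot opens to -x, where the tines end 22 mm from the seat. The rod's guard rests on the tines, shank in the slot; draw it out along the stand's -x, put it back likewise. Origin: at the bench below the seat; z up.
- stand_seat (a point): Where the rod's origin lies when it hangs in the stand (161 mm above the bench).
- balance: Fixed balance, 150 x 150 mm housing 34 mm high with a raised round steel pan 100 mm in diameter, its top 47 mm above the bench. Origin at the centre of the underside.
- pan (a point): Centre of the top of the balance pan, 20 mm along the balance's +x from its origin.
- analyser: Fixed analyser, 170 mm wide (y), 210 deep, housing 110 mm high behind a deck 110 mm long that slopes 30 degrees down to its -x front. The round port, dia 56, 31 mm deep, is square to the deck: its axis leans 30 degrees from vertical towards the analyser's -x. The canister's body goes in, flange flat on the deck, at any turn about the axis. Origin: centre of underside; x points to the back.
- port_mouth (a point): Centre of the port's mouth in the deck surface, 85 mm above the bench.
- port_seat (a point): Where the centre of the canister's bottom lies when it is home: 26 mm below the mouth along the port's axis.
- port_bar (a point): Where the centre of the canister's grip bar lies when it is home: 33.5 mm above the mouth along the port's axis.
- jar: Bystander: glass jar 42 mm in diameter, 70 mm high. Origin at the centre of the bottom.
- tin: Bystander: metal tin 40 mm in diameter, 60 mm high. Origin at the centre of the bottom.
- block: Bystander: wooden block 70 x 100 x 30 mm with a black ridge to 50 mm. Origin at the centre of the bottom.
Things that resemble listed ones, but are neither listed nor needed, are in the scene too. Leave any green, pink or white look-alike of the rod alone.

How it is judged:
By the outcome, as a careful person would: the job done as asked, in the order asked, and still so for the second after the job is handed in, with the robot touching nothing.
It also fails if it takes over 72 s, if anything falls off the work surface, if the arm or the gripper's body presses on something with over 40 N, if the wrist force passes 120 N, or if a joint passes its speed limit or range.

## Robot

A 6-joint arm with a two-finger parallel gripper is mounted at the origin on the work surface. World frame = base frame: x ahead of the robot, y to its left, z up, the work surface at z = 0. Lengths are in m, angles in degrees, forces in N, time in s.
With the tool pointing down it reaches from about 0.35 to 0.875 m from the base axis. Payload 4.2 kg.
Tool frame: the origin (TCP) lies at the very end of the fingers, on their centre line; the grasp point (between the pads) lies 19 mm behind it; y points along the fingers, z is the direction in which the jaws open and shut, and the axes are right-handed (so a half turn about y gives the same grasp; the last joint's range is limited). The gripper opens to 87 mm and grips with 3 to 60 N. Pads are 19 mm wide; open, the fingers measure 117 mm over their backs; the gripper's body (75 mm by 190 mm) begins 51 mm behind the grasp point.
Start: joints at [80.879, 22.042, 0.453, 0, -68.411, -14.817], TCP at [0.254, 0.571, 0.197] pointing down, gripper open.
Joint ranges: [-179.83, 179.83], [-69.29, 118.12], [-61.27, 80.66], [-181.25, 117.63], [-171.15, -9.14], [-177.46, 177.46]. Speed limits (degrees/s): [159.86, 159.86, 180, 180, 180, 180].

## Interface

Orientations are given as a 3x3 rotation matrix whose columns are the frame's x, y, z axes.
In Python, from station import r, eyes gives the robot as it stands.
- The arm moves only by the tool play_rows, never from a script. Its argument "deltas" is one flat list of numbers, 5 for each row, row after row: the closure in counts, from 0 (fully open) to 255 (shut), then the shift along the tool's x, y, z in mm, then the turn about the tool's y in rad. In form: [claw, tx, ty, tz, roll, claw, tx, ty, tz, roll, ...]. A call has exactly 10 rows; each row shifts and turns the commanded pose from where the row before left it, along the tool's axes as they then stand; what a row does not reach is not made up. A row lasts 1/10 s, in which the tool goes at most 50 mm and 8.59 degrees, less where a joint would pass 70% of its speed; a pose out of reach is approached as far as the arm can. A call is refused whole if a number of a shift passes 50 or a number of a turn 0.15, either way. A call with a gripper value outside its range is refused whole. The fingers move at their own pace and stop on an object; the grip force is fixed at half the most. Time passes only in rows, so rows that do not move let the fingers close, or fill a call up. It gives the time, the measured TCP pose, the force and the opening at its end, in the units of the state.
- r.sense(): the state, without advancing time (a new reading comes with each control period).
- eyes.capture(name): name is "side" or "top" or "wrist"; returns a dict with "img" (384x512x3 uint8, blue, green, red), "vfov" (degrees; the focal length in pixels is half the picture's height over the tangent of half this angle, whatever the lens; pixels are square), "cx", "cy" (the principal point, pixels), "R" (3x3) and "t" (3): a world point X has camera coordinates R X + t; the wrist camera has in their place "tool_from_camera" (4x4, takes a point from camera to tool coordinates, whose origin is the TCP and whose axes are the tool frame's). Camera axes: x right, y down, z forward; pixel columns grow to the right and rows downward; lengths in m; the calibration is good to about 2 mm. The wrist camera is an equidistant fisheye: a pixel r from the principal point sees the ray r / f radians off the axis. A picture is of the moment at which its call begins: read the wrist's pose just before it. There is no depth.
- r.finish_job(): hands the job in, once; it reports no verdict.
The state is a dict: "time_s": time; "joints": joint angles; "joint_velocities": joint speeds; "effort": joint torques, N m; "tcp_pos": TCP position; "ee_rot": TCP orientation; "wrist_force": force on the tool from outside, world axes, zero at the start; "moment": the same for the moment, N m; "gripper_width": opening from 0.0 (shut) to 1.0 (fully open).
Only numpy, scipy, OpenCV 4.12 (cv2) and the standard library are available. Lean on these libraries where they do the work, as an engineer would, in place of code of your own. Each camera call takes 0.05 s, during which the arm holds its last target.

## Working session

There is one attempt and no reset: what is moved stays moved. The work goes in short steps, Python scripts to look and compute and a tool call to move; the robot and the scene stay as the last step left them, time stands still between calls to the robot, and variables do not carry over. Pictures are saved under pics/ and viewed, and the job is handed in when it is done.

Besides the shell and the picture viewer there is one more tool, called after "Call:" in YAML: its name, and indented under it one key for each argument. play_rows: Moves the arm, as the interface text tells. Its arguments: {"type":"object","properties":{"deltas":{"type":"array","items":{"type":"number"}}},"required":["deltas"]}

```bash
ls -la; mkdir -p pics; python3 - <<'E'
from station import r, eyes
import cv2, numpy as np
s=r.sense()
for k,v in s.items(): print(k,np.round(v,3).tolist())
for n in ["side","top","wrist"]:
    c=eyes.capture(n)
    cv2.imwrite(f"pics/a_{n}.png",c["img"])
    print(n,{k:np.round(v,4).tolist() for k,v in c.items() if k!="img"})
E
```

```text
total 12
drwxr-xr-x  3 agent agent 4096 Dec  6 16:19 .
drwxr-xr-x 23 root  root  4096 Dec  6 16:19 ..
drwxr-xr-x  2 agent agent 4096 Dec  6 16:19 pics
time_s 0.0
joints [80.879, 22.09, 0.38, -0.03, -68.414, -14.817]
joint_velocities [-0.036, -0.038, -0.106, 0.011, 0.065, -0.003]
effort [-0.0, -39.067, 18.74, 4.22, 0.011, -0.0]
tcp_pos [0.253, 0.571, 0.195]
ee_rot [[-0.914, -0.001, -0.406], [0.406, -0.002, -0.914], [-0.0, -1.0, 0.002]]
wrist_force [-0.156, -0.293, 0.353]
moment [-0.022, -0.019, 0.021]
gripper_width 1.001
side {'vfov': 43.8529, 'cx': 254.5963, 'cy': 193.0223, 'R': [[-0.8614, -0.5079, 0.0046], [-0.3619, 0.6075, -0.7071], [0.3563, -0.6108, -0.7071]], 't': [0.5068, 0.1959, 1.5336]}
top {'vfov': 47.7546, 'cx': 255.4489, 'cy': 191.5958, 'R': [[-0.0138, -0.9998, -0.0124], [-0.9939, 0.015, -0.1091], [0.1093, 0.0108, -0.994]], 't': [0.1448, 0.4884, 1.2636]}
wrist {'vfov': 65.7065, 'cx': 258.9461, 'cy': 190.0816, 'tool_from_camera': [[0.0005, 0.954, 0.2997, -0.083], [-0.0005, -0.2997, 0.954, -0.1878], [1.0, -0.0006, 0.0003, -0.0003], [0.0, 0.0, 0.0, 1.0]]}
```

View pics/a_side.png

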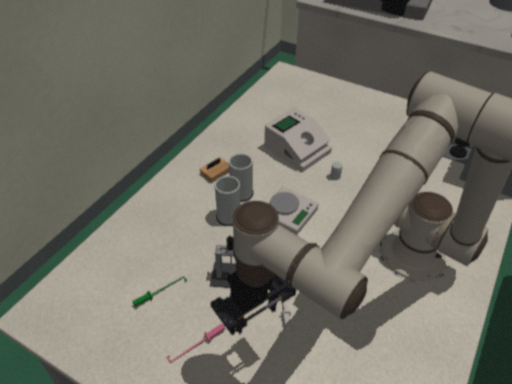

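View pics/a_top.png

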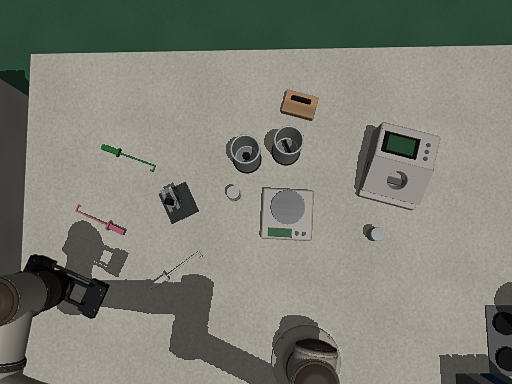

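View pics/a_wrist.png

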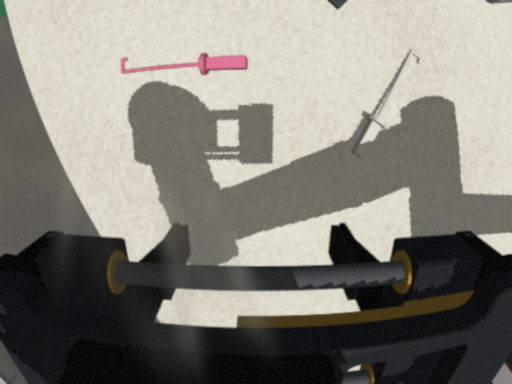

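```bash
python3 - <<'E'
import cv2, numpy as np
t=cv2.imread("pics/a_top.png")
def crop(im,x0,y0,x1,y1,s,n): cv2.imwrite(n,cv2.resize(im[y0:y1,x0:x1],None,fx=s,fy=s,interpolation=cv2.INTER_CUBIC))
crop(t,140,80,330,250,4,"pics/b1.png")
crop(t,340,110,460,250,4,"pics/b2.png")
s=cv2.imread("pics/a_side.png")
crop(s,190,100,340,230,5,"pics/b3.png")
E
```

```text
(no output)
```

View pics/b1.png

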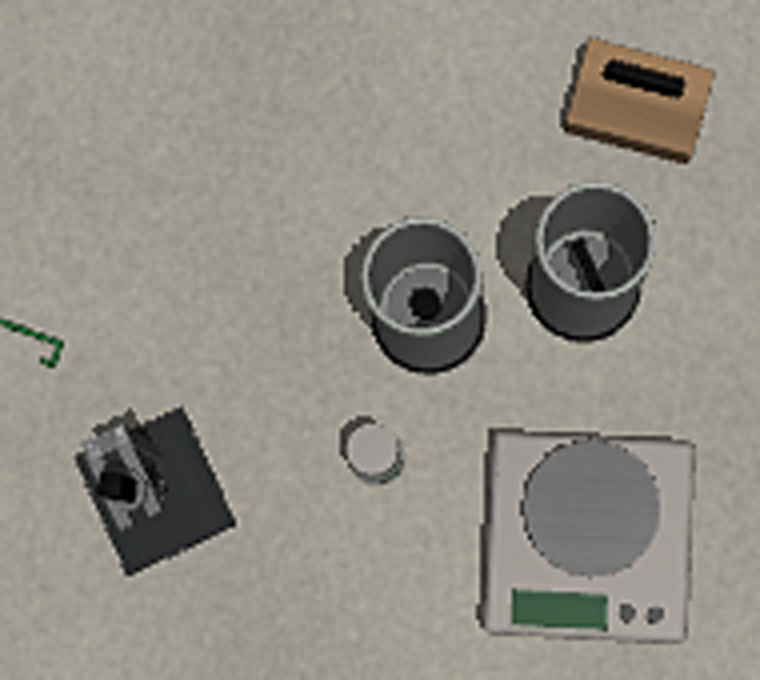

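View pics/b2.png

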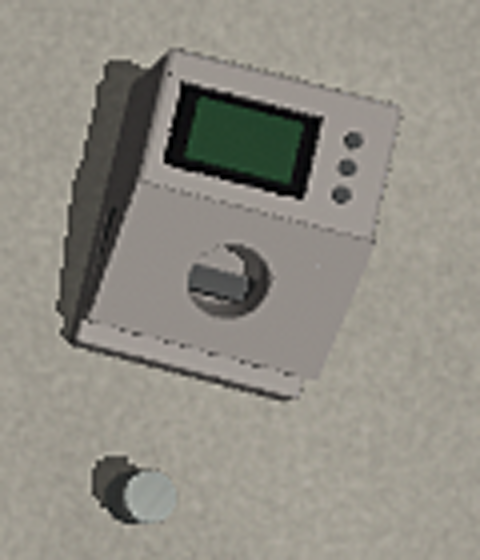

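View pics/b3.png

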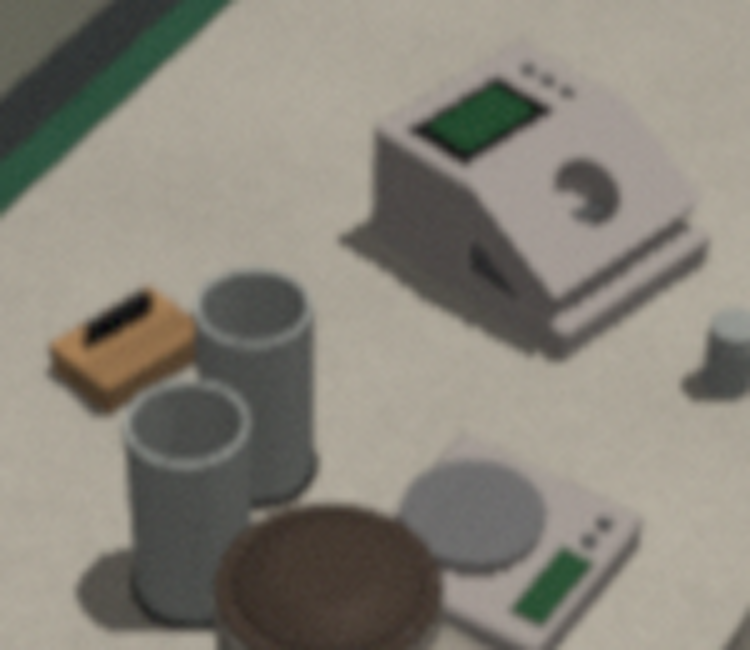

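```bash
cat > h.py <<'E'
import numpy as np, cv2
from station import r, eyes
def cap(n,save=None):
    s=r.sense(); c=eyes.capture(n)
    c['f']=192/np.tan(np.radians(c['vfov'])/2)
    if n=='wrist':
        T=np.eye(4); T[:3,:3]=s['ee_rot']; T[:3,3]=s['tcp_pos']
        W=T@np.array(c['tool_from_camera']); c['C']=W[:3,3]; c['Rwc']=W[:3,:3]
    else:
        R=np.array(c['R']); c['Rwc']=R.T; c['C']=-R.T@np.array(c['t'])
    c['n']=n
    if save: cv2.imwrite(save,c['img'])
    return c
def ray(c,u,v):
    x=u-c['cx'];y=v-c['cy']
    if c['n']=='wrist':
        rr=np.hypot(x,y);th=rr/c['f'];k=np.sin(th)/max(rr,1e-9)
        d=np.array([x*k,y*k,np.cos(th)])
    else: d=np.array([x/c['f'],y/c['f'],1.])
    return c['Rwc']@(d/np.linalg.norm(d))
def onz(c,u,v,z):
    d=ray(c,u,v); return c['C']+d*(z-c['C'][2])/d[2]
def proj(c,X):
    p=c['Rwc'].T@(np.array(X)-c['C'])
    if c['n']=='wrist':
        rho=np.hypot(p[0],p[1]);th=np.arctan2(rho,p[2]);k=th*c['f']/max(rho,1e-9)
        return np.array([c['cx']+p[0]*k,c['cy']+p[1]*k])
    return np.array([c['cx']+c['f']*p[0]/p[2],c['cy']+c['f']*p[1]/p[2]])
def crop(im,x0,y0,x1,y1,s,n): cv2.imwrite(n,cv2.resize(im[y0:y1,x0:x1],None,fx=s,fy=s,interpolation=cv2.INTER_CUBIC))
def uc(x,y,x0,y0,s): return (x+.5)/s-.5+x0,(y+.5)/s-.5+y0
def state():
    s=r.sense(); print('t',round(s['time_s'],2),'tcp',np.round(np.array(s['tcp_pos'])*1000,1),'yaw_x',round(float(np.degrees(np.arctan2(s['ee_rot'][1][0],s['ee_rot'][0][0]))),2),'F',np.round(s['wrist_force'],1),'g',round(float(s['gripper_width']),3),'j',np.round(s['joints'],1)); return s
E
python3 - <<'E'
from h import *
c=cap('top')
def P(x,y,z,x0=140,y0=80):
    return np.round(onz(c,*uc(x,y,x0,y0,4),z)*1000,1)
print('tubeA rim',P(594,240,.155)); print('tubeB',P(423,275,.155))
print('pan',P(591,507,.047)); print('handle',P(118,485,.186))
print('port',P(229,280,.085,340,110))
print('bar ends',P(577,243,.072),P(597,287,.072))
print('base',[P(*q,.008) for q in [(183,407),(236,522),(128,575),(75,455)]])
print('analyser front',P(75,343,.02,340,110),P(290,398,.02,340,110), 'back top',P(172,48,.11,340,110),P(400,105,.11,340,110))
print('jar/tin',P(375,447,.06),P(150,496,.07,340,110))
E
```

```text
tubeA rim [617.   45.7 155. ]
tubeB [594.8 162.  155. ]
pan [443.5  44.9  47. ]
handle [452.1 361.6 186. ]
port [ 512.3 -265.1   85. ]
bar ends [634.2  52.5  72. ] [601.5  38.7  72. ]
base [array([527. , 350.3,   8. ]), array([439. , 309.9,   8. ]), array([400.3, 391.2,   8. ]), array([491.6, 432.1,   8. ])]
analyser front [ 475.3 -169.    20. ] [ 431.9 -326.5   20. ] back top [ 674.8 -225.2  110. ] [ 631.1 -383.   110. ]
jar/tin [488.5 201.5  60. ] [ 360.6 -206.4   70. ]
```

Call:
play_rows:
  deltas: [0,0,-11,0,-0.14,0,0,-11,0,-0.14,0,0,-11,0,-0.14,0,0,-11,0,-0.14,0,0,-11,0,-0.14,0,0,-11,0,-0.14,0,-4,0,10,0,0,-7,0,20,0,0,-7,0,20,0,0,-10,0,30,0]

```text
time_s: 1.2
tcp_pos: [0.3128, 0.5079, 0.2616]
ee_rot: [[-0.913, -0.001, 0.409], [-0.409, -0.002, -0.913], [0.001, -1.0, 0.001]]
wrist_force: [0.1, 0.2, 0.7]
gripper_width: 1.003
```

Call:
play_rows:
  deltas: [0,-10,0,30,0,0,-10,0,30,0,0,-10,0,30,0,0,-10,0,30,0,0,-9,0,25,0,0,-7,0,20,0,0,-5,0,15,0,0,-4,0,10,0,0,-1,0,2,0,0,0,0,0,0]

```text
time_s: 2.2
tcp_pos: [0.4508, 0.3615, 0.2624]
ee_rot: [[-0.912, -0.0, 0.409], [-0.409, -0.0, -0.912], [0.0, -1.0, -0.0]]
wrist_force: [-0.1, -1.7, -0.6]
gripper_width: 1.002
```

```bash
python3 - <<'E'
from h import *
state()
cap('wrist','pics/c1.png'); cap('top','pics/c1t.png')
E
```

```text
t 2.2 tcp [450.8 361.5 262.4] yaw_x -155.85 F [-0.1 -1.7 -0.6] g 1.002 j [ 54.8  15.2   0.   -0.  -74.8  59.4]
```

View pics/c1.png

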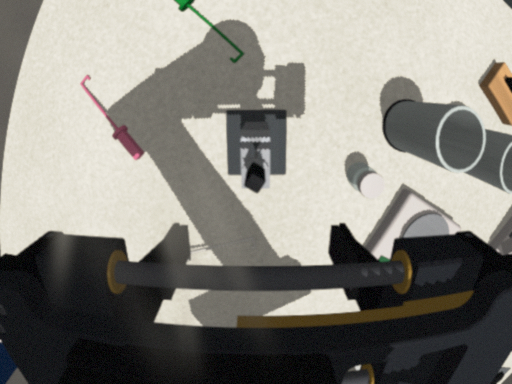

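```bash
python3 - <<'E'
from h import *
im=cv2.imread('pics/c1.png'); crop(im,215,95,305,205,7,'pics/c2.png')
E
```

```text
(no output)
```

View pics/c2.png

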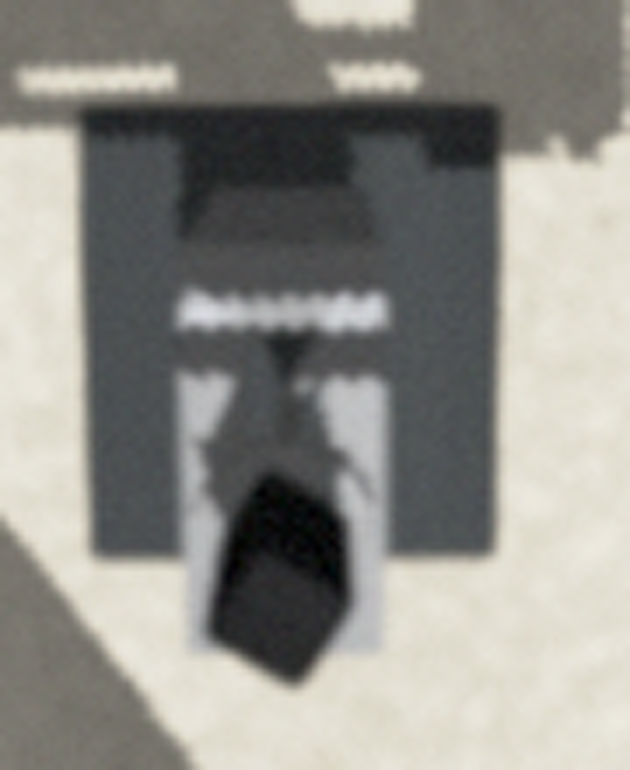

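```bash
python3 - <<'E'
from h import *
c=cap('wrist')
P=lambda x,y,z:np.round(onz(c,*uc(x,y,215,95,7),z)*1000,1)
print('handle c',P(280,616,.186),[P(*q,.186) for q in[(263,544),(350,600),(295,688),(210,633)]])
print('tine ends',P(190,650,.13),P(380,650,.13),'slot c',P(285,650,.13),'back',P(180,375,.13),P(388,375,.13))
print('base',[P(*q,.008) for q in [(80,108),(497,108),(93,555),(494,552)]])
cv2.imwrite('pics/c3.png',cv2.resize(c['img'][95:205,215:305],None,fx=7,fy=7,interpolation=cv2.INTER_NEAREST))
E
```

```text
handle c [455.5 368.7 186. ] [array([463.5, 374.8, 186. ]), array([461.3, 361.2, 186. ]), array([447.2, 362.9, 186. ]), array([449.5, 376.3, 186. ])]
tine ends [429.3 373.8 130. ] [441.9 346.  130. ] slot c [435.6 359.9 130. ] back [469.8 393.  130. ] [483.  363.5 130. ]
base [array([492.5, 434.3,   8. ]), array([528.4, 354. ,   8. ]), array([403.7, 393.5,   8. ]), array([440.4, 313.4,   8. ])]
```

Call:
play_rows:
  deltas: [0,0,0,0,0.107,0,0,0,0,0.107,0,0,0,0,0.107,0,0,0,0,0.107,0,0,0,0,0.107,0,-3.8,0,-7.8,0,0,0,10,0,0,0,0,10,0,0,0,0,10,0,0,0,0,0,0,0]

```text
time_s: 3.35
tcp_pos: [0.4544, 0.368, 0.2299]
ee_rot: [[-0.994, -0.003, -0.112], [0.112, -0.004, -0.994], [0.003, -1.0, 0.004]]
wrist_force: [-0.4, -0.3, -0.7]
gripper_width: 1.001
```

```bash
python3 - <<'E'
from h import *
state()
c=cap('wrist'); crop(c['img'],180,130,340,260,5,'pics/d1.png')
print(proj(c,[.4555,.3688,.186]))
E
```

```text
t 3.35 tcp [454.4 368.  229.9] yaw_x 173.56 F [-0.4 -0.3 -0.7] g 1.001 j [ 54.8  17.   -2.1  -0.  -71.2  28.7]
[257.78891425 200.64993021]
```

View pics/d1.png

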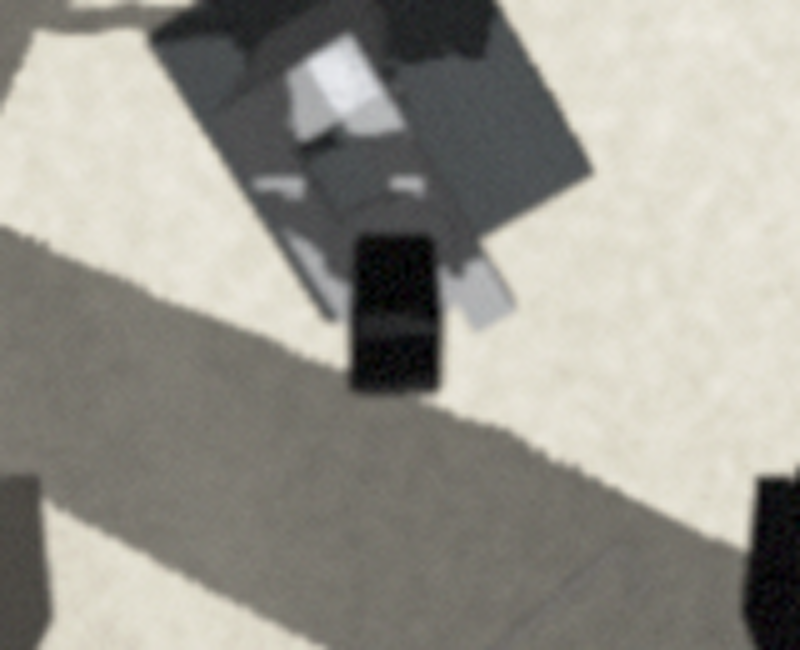

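Call:
play_rows:
  deltas: [0,0,12,0,0,0,0,12,0,0,0,0,12,0,0,0,0,12,0,0,0,0,12,0,0,0,0,12,0,0,0,0,8,0,0,0,0,4,0,0,120,0,0,0,0,160,0,0,0,0]

```text
time_s: 4.4
tcp_pos: [0.4557, 0.3692, 0.149]
ee_rot: [[-0.994, 0.001, -0.112], [0.112, 0.001, -0.994], [-0.001, -1.0, -0.001]]
wrist_force: [0.5, 0.5, 0.8]
gripper_width: 0.894
```

Call:
play_rows:
  deltas: [200,0,0,0,0,225,0,0,0,0,255,0,0,0,0,255,0,0,0,0,255,0,0,0,0,255,0,0,0,0,255,0,0,0,0,255,0,0,0,0,255,0,0,0,0,255,0,0,0,0]

```text
time_s: 5.4
tcp_pos: [0.4554, 0.3689, 0.1485]
ee_rot: [[-0.994, -0.0, -0.113], [0.113, -0.0, -0.994], [0.0, -1.0, 0.0]]
wrist_force: [-0.5, -0.4, -0.5]
gripper_width: 0.178
```

```bash
python3 - <<'E'
from h import *
state()
c=cap('wrist'); crop(c['img'],160,120,360,270,4,'pics/e1.png')
E
```

```text
t 5.4 tcp [455.4 368.9 148.5] yaw_x 173.53 F [-0.5 -0.4 -0.5] g 0.178 j [ 54.8  20.5  -9.2  -0.  -60.3  28.7]
```

View pics/e1.png

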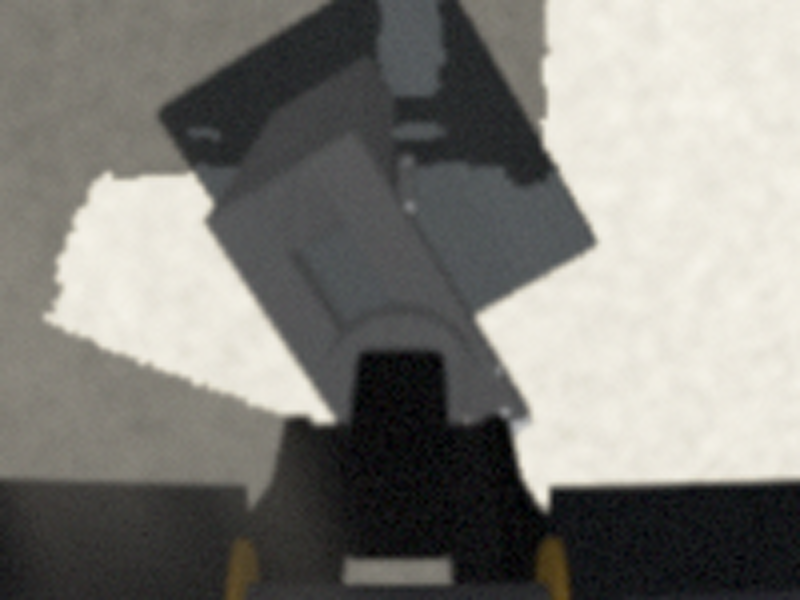

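Call:
play_rows:
  deltas: [255,0,-2,0,0,255,0,-2,0,0,255,4.3,0,2.6,0,255,8.5,0,5.2,0,255,8.5,0,5.2,0,255,8.5,0,5.2,0,255,8.5,0,5.2,0,255,8.5,0,5.2,0,255,4.2,-10,2.4,0,255,0,-20,0,0]

```text
time_s: 6.45
tcp_pos: [0.3998, 0.3427, 0.1822]
ee_rot: [[-0.994, -0.002, -0.112], [0.112, -0.003, -0.994], [0.002, -1.0, 0.003]]
wrist_force: [0.5, 0.1, -0.7]
gripper_width: 0.177
```

Call:
play_rows:
  deltas: [255,0,-25,0,0,255,0,-25,0,0,255,0,-25,0,0,255,0,-25,0,0,255,0,-25,0,0,255,0,-25,0,0,255,0,-5,0,0,255,0,0,0,0,255,0,0,0,0,255,0,0,0,0]

```text
time_s: 7.45
tcp_pos: [0.4007, 0.3434, 0.3359]
ee_rot: [[-0.994, -0.002, -0.113], [0.113, -0.002, -0.994], [0.002, -1.0, 0.003]]
wrist_force: [0.6, 0.1, -0.8]
gripper_width: 0.181
```

```bash
python3 - <<'E'
from h import *
state()
c=cap('top','pics/f1t.png'); crop(c['img'],140,80,330,250,4,'pics/f1.png')
c=cap('wrist','pics/f2.png');c=cap('side','pics/f3.png')
E
```

```text
t 7.45 tcp [400.7 343.4 335.9] yaw_x 173.53 F [ 0.6  0.1 -0.8] g 0.181 j [ 58.2   8.7   1.8  -0.  -83.3  25.3]
```

View pics/f1.png

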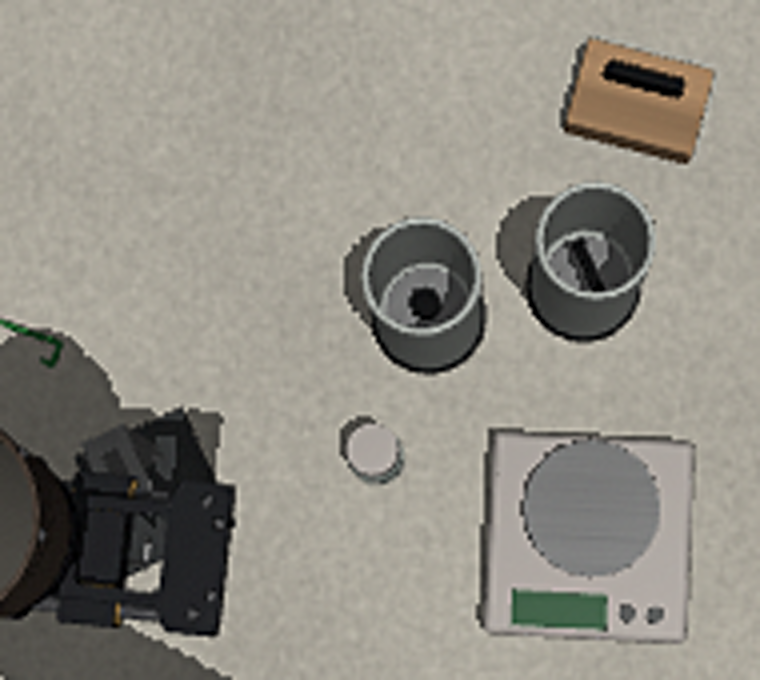

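View pics/f2.png

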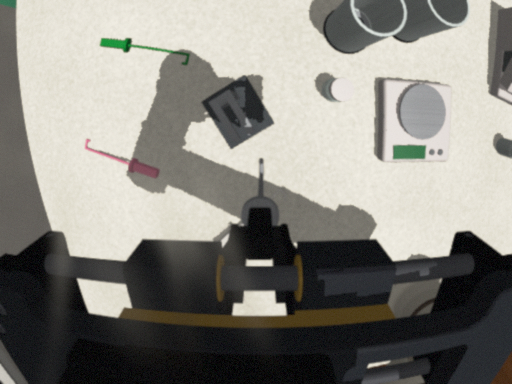

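View pics/f3.png

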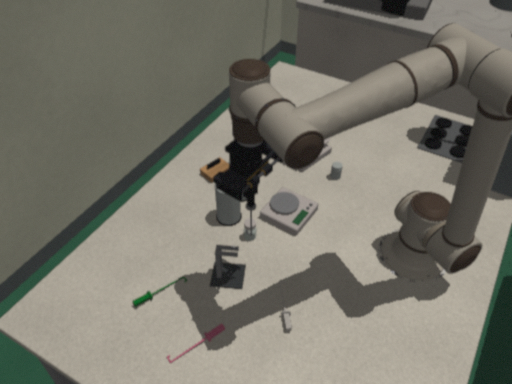

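```bash
python3 - <<'E'
from h import *
s=r.sense()
c=cap('wrist')
p=np.array(s['tcp_pos']);R=np.array(s['ee_rot']);ax=-R[:,0]
zf=p[2]+.0125-.145
for n,d,h in[('shank',0,0),('hook',.0085,0),('tiptop',.017,.009)]:
    X=p+ax*d; X[2]=zf+h; print(n,np.round((proj(c,X)-[220,140]+.5)*9-.5))
cv2.imwrite('pics/g1.png',cv2.resize(c['img'][140:220,220:300],None,fx=9,fy=9,interpolation=cv2.INTER_CUBIC))
E
```

```text
shank [354. 318.]
hook [354. 251.]
tiptop [354. 199.]
```

View pics/g1.png

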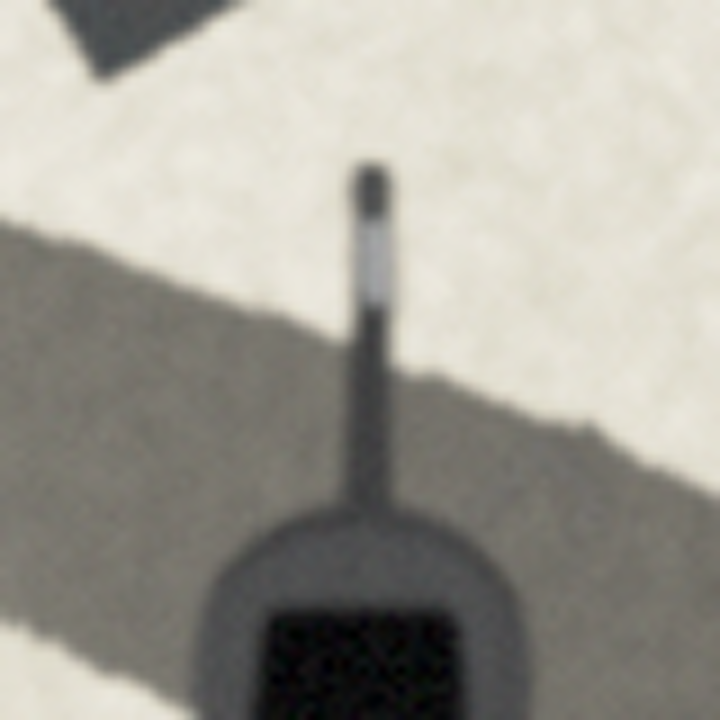

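Call:
play_rows:
  deltas: [255,0,0,0,0.132,255,0,0,0,0.132,255,0,0,0,0.132,255,0,0,0,0.132,255,0,0,0,0.132,255,0,0,0,0.132,255,0,0,0,0.132,255,0,0,0,0.132,255,-15,0,-4,0,255,-30,0,-7.5,0]

```text
time_s: 8.65
tcp_pos: [0.4294, 0.3071, 0.3372]
ee_rot: [[-0.396, -0.0, -0.918], [0.918, -0.0, -0.396], [-0.0, -1.0, 0.0]]
wrist_force: [1.0, -1.0, -1.2]
gripper_width: 0.18
```

Call:
play_rows:
  deltas: [255,-40,0,-10,0,255,-40,0,-10,0,255,-40,0,-10,0,255,-40,0,-10,0,255,-40,0,-10,0,255,-35,0,-9,0,255,-25,0,-6,0,255,-15,0,-4,0,255,-8,0,-2,0,255,-3,0,-1,0]

```text
time_s: 9.65
tcp_pos: [0.6077, 0.0715, 0.3373]
ee_rot: [[-0.391, -0.001, -0.92], [0.92, -0.0, -0.391], [0.0, -1.0, 0.001]]
wrist_force: [-0.3, 0.3, -2.3]
gripper_width: 0.178
```

```bash
python3 - <<'E'
from h import *
s=state()
c=cap('wrist','pics/i1.png')
p=np.array(s['tcp_pos']);R=np.array(s['ee_rot']);ax=-R[:,0]
zf=p[2]+.0125-.145
x0,y0,k=190,60,5
for n,d,h in[('shank',0,0),('hook',.0085,0),('tiptop',.017,.009)]:
    X=p+ax*d; X[2]=zf+h; print(n,np.round((proj(c,X)-[x0,y0]+.5)*k-.5))
cv2.imwrite('pics/i2.png',cv2.resize(c['img'][60:220,190:340],None,fx=5,fy=5,interpolation=cv2.INTER_CUBIC)[:600*5//5+200])
E
```

```text
t 9.65 tcp [607.7  71.5 337.3] yaw_x 113.04 F [-0.3  0.3 -2.3] g 0.178 j [ 21.8  17.5  13.5  -0.  -86.    1.2]
shank [348. 576.]
hook [348. 539.]
tiptop [348. 510.]
```

View pics/i1.png

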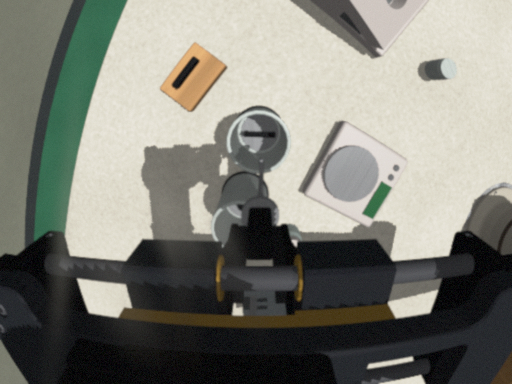

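View pics/i2.png

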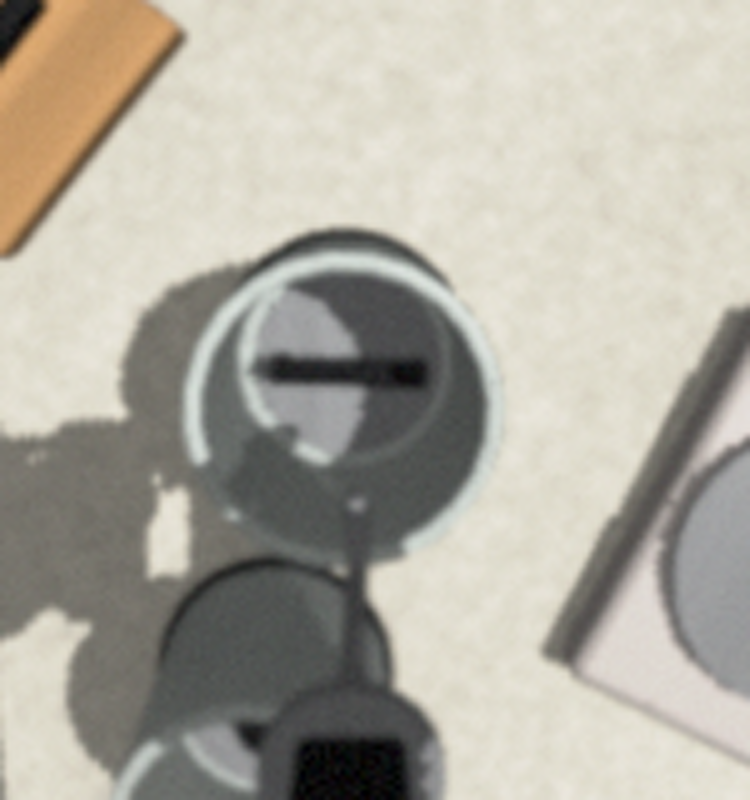

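```bash
python3 - <<'E'
from h import *
s=r.sense()
c=cap('wrist')
x0,y0,k=190,60,5
p=np.array(s['tcp_pos']);R=np.array(s['ee_rot'])
g=lambda X:np.round((proj(c,X)-[x0,y0]+.5)*k-.5)
print('guard centre top',g(p+[0,0,.0125-.025]),'edges',g(p+[0,0,-.0125]+R[:,2]*.014),g(p+[0,0,-.0125]-R[:,2]*.014))
P=lambda x,y,z:np.round(onz(c,*uc(x,y,x0,y0,k),z)*1000,1)
a,b=P(255,368,.072),P(430,373,.072)
print('bar',a,b,(a+b)/2,np.degrees(np.arctan2(*(a-b)[1::-1])), np.linalg.norm(a-b))
print('bar c',P(342,371,.072))
print('rim sides',P(185,400,.155),P(502,400,.155),'top/bot',P(343,252,.155),P(343,562,.155))
print('hook at',P(357,505,p[2]+.0125-.145+.009))
E
```

```text
guard centre top [349. 783.] edges [446. 783.] [253. 783.]
bar [646.1  53.8  72. ] [596.3  34.3  72. ] [621.2   44.05  72.  ] 21.38363516476172 53.48167910602664
bar c [621.2  44.4  72. ]
rim sides [658.3  57.4 155. ] [585.   26.3 155. ] top/bot [636.2   8.  155. ] [605.3  80.7 155. ]
hook at [613.1  54.5 213.9]
```

Call:
play_rows:
  deltas: [255,-1.5,0,-2,0.018,255,0,14,0,0,255,0,16,0,0,255,0,16,0,0,255,0,16,0,0,255,0,16,0,0,255,0,16,0,0,255,0,12,0,0,255,0,8,0,0,255,0,4,0,0]

```text
time_s: 10.75
tcp_pos: [0.6098, 0.0717, 0.219]
ee_rot: [[-0.375, -0.001, -0.927], [0.927, -0.0, -0.375], [0.0, -1.0, 0.001]]
wrist_force: [0.6, 0.5, -0.5]
gripper_width: 0.179
```

```bash
cat > look.py <<'E'
from h import *
import sys
def look(name,x0,y0,x1,y1,k):
    s=state()
    c=cap('wrist')
    p=np.array(s['tcp_pos']);R=np.array(s['ee_rot']);ax=-R[:,0]
    zf=p[2]+.0125-.145
    for n,d,h in[('shank',0,0),('hook',.0085,0),('tiptop',.017,.009)]:
        X=p+ax*d; X[2]=zf+h; print(n,np.round((proj(c,X)-[x0,y0]+.5)*k-.5))
    crop(c['img'],x0,y0,x1,y1,k,name)
    return c
E
python3 - <<'E'
from look import *
look('pics/j1.png',190,80,330,220,5)
E
```

```text
t 10.75 tcp [609.8  71.7 219. ] yaw_x 112.03 F [ 0.6  0.5 -0.5] g 0.179 j [ 21.8  20.2   0.9   0.  -70.7   0.2]
shank [348. 476.]
hook [348. 439.]
tiptop [348. 410.]
```

View pics/j1.png

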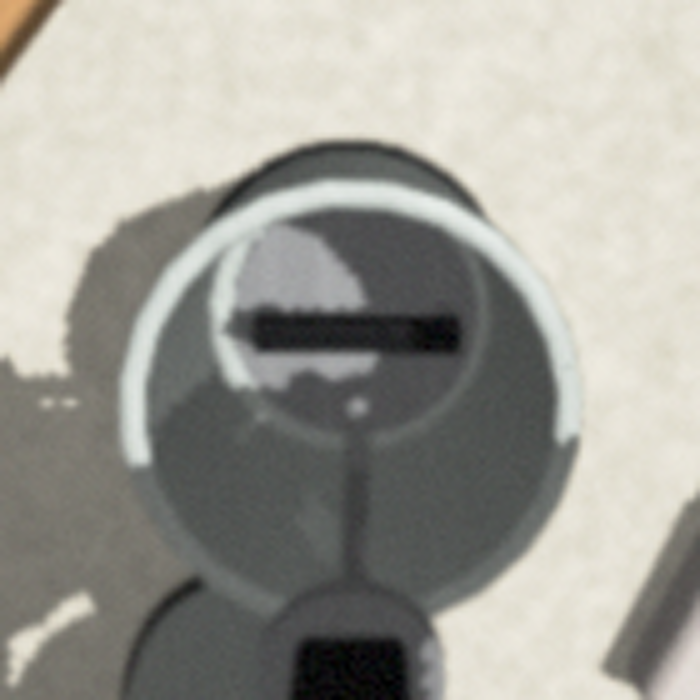

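```bash
python3 - <<'E'
from h import *
s=r.sense();c=cap('wrist')
p=np.array(s['tcp_pos']);R=np.array(s['ee_rot'])
P=lambda x,y,z:onz(c,*uc(x,y,190,80,5),z)
for n,q in[('bar',P(354,334,.072)),('barL',P(246,334,.072)),('barR',P(460,334,.072)),('tip',P(357,407,p[2]-.1235)),('rimT',P(350,182,.155)),('rimL',P(121,405,.155)),('rimR',P(581,405,.155))]:
    print(n,np.round(q*1000,1),np.round((R.T@(q-p))*1000,1))
E
```

```text
bar [619.5  43.5  72. ] [-29.8 146.7   1.3]
barL [642.3  52.6  72. ] [-29.8 146.7 -23.2]
barR [597.2  34.4  72. ] [-29.8 146.8  25.4]
tip [614.5  54.5  95.2] [-17.6 123.5   1.9]
rimT [635.3   7.6 155. ] [-68.9  63.7   0.2]
rimL [657.9  57.9 155. ] [-30.7  63.7 -39.6]
rimR [583.7  28.  155. ] [-30.7  63.8  40.4]
```

Call:
play_rows:
  deltas: [255,0,4,0,0,255,0,6,0,0,255,0,6,0,0,255,0,6,0,0,255,0,6,0,0,255,0,5,0,0,255,0,3,0,0,255,0,2.5,0,0,255,0,0,0,0,255,0,0,0,0]

```text
time_s: 11.85
tcp_pos: [0.6102, 0.0714, 0.1812]
ee_rot: [[-0.375, 0.0, -0.927], [0.927, 0.0, -0.375], [-0.0, -1.0, -0.0]]
wrist_force: [-0.6, -0.8, -0.2]
gripper_width: 0.179
```

```bash
python3 - <<'E'
from look import *
look('pics/k1.png',190,80,330,220,5)
E
```

```text
t 11.85 tcp [610.2  71.4 181.2] yaw_x 112.0 F [-0.6 -0.8 -0.2] g 0.179 j [ 21.8  21.6  -2.5   0.  -65.9   0.2]
shank [348. 476.]
hook [348. 439.]
tiptop [349. 410.]
```

View pics/k1.png

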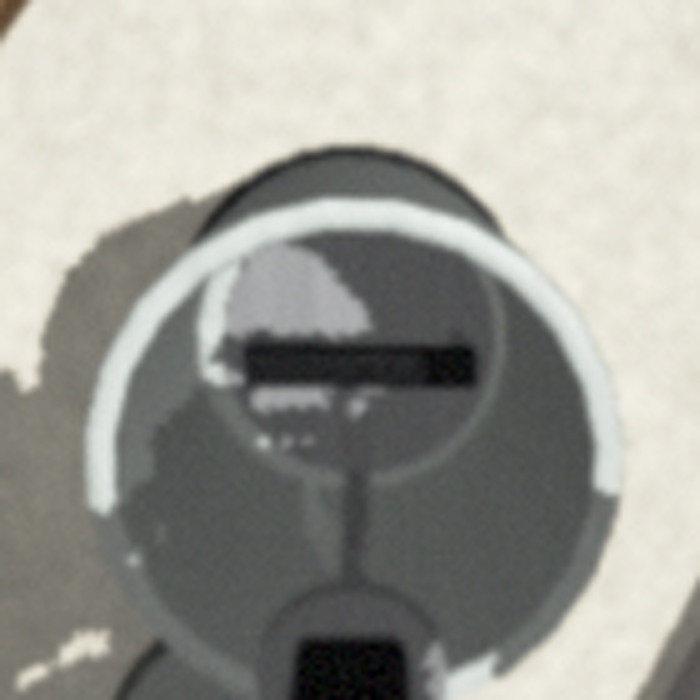

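Call:
play_rows:
  deltas: [255,-3,0,0.6,0,255,-4.5,0,0,0,255,-4.5,0,0,0,255,-4.5,0,0,0,255,-3,0,0,0,255,-1.2,0,0,0,255,0,0,0,0,255,0,-3,0,0,255,0,-3,0,0,255,0,-2,0,0]

```text
time_s: 12.9
tcp_pos: [0.6174, 0.0521, 0.1896]
ee_rot: [[-0.375, 0.001, -0.927], [0.927, 0.0, -0.375], [-0.0, -1.0, -0.001]]
wrist_force: [-1.0, 0.3, -0.8]
gripper_width: 0.179
```

```bash
python3 - <<'E'
from look import *
look('pics/l1.png',190,80,330,220,5)
E
```

```text
t 12.9 tcp [617.4  52.1 189.6] yaw_x 112.02 F [-1.   0.3 -0.8] g 0.179 j [ 19.8  21.8  -1.    0.  -67.2   2.2]
shank [349. 476.]
hook [349. 439.]
tiptop [349. 410.]
```

View pics/l1.png

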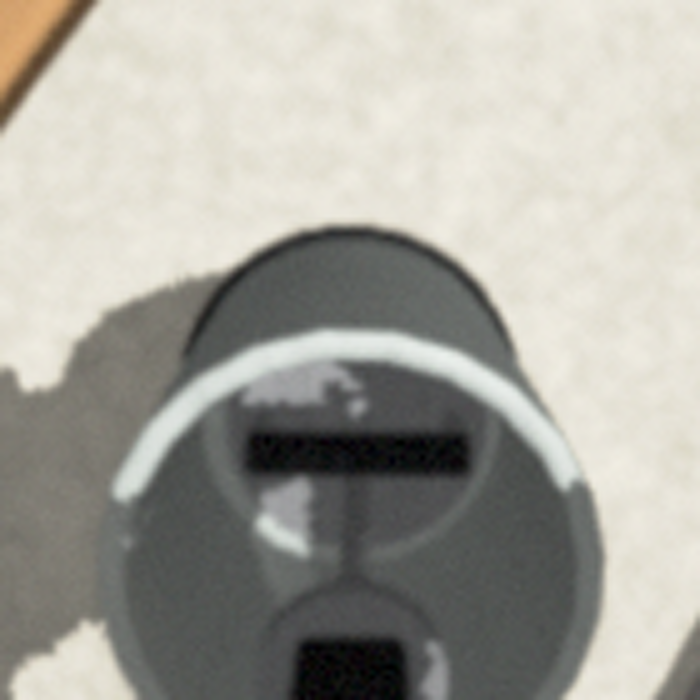

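Call:
play_rows:
  deltas: [255,0,-1.5,0,0,255,0,-1.5,0,0,255,0,-1.5,0,0,255,0,-1.5,0,0,255,0,-2,0,0,255,0,-2,0,0,255,0,-3,0,0,255,0,-4,0,0,255,0,-4,0,0,255,0,-4,0,0]

```text
time_s: 13.95
tcp_pos: [0.6173, 0.052, 0.2146]
ee_rot: [[-0.375, 0.0, -0.927], [0.927, 0.0, -0.375], [-0.0, -1.0, -0.0]]
wrist_force: [-0.0, -0.4, -2.6]
gripper_width: 0.182
```

```bash
python3 - <<'E'
from look import *
look('pics/m1.png',190,80,330,220,5)
E
```

```text
t 13.95 tcp [617.3  52.  214.6] yaw_x 112.0 F [-0.  -0.4 -2.6] g 0.182 j [ 19.8  20.8   1.2  -0.  -70.4   2.2]
shank [348. 476.]
hook [348. 439.]
tiptop [349. 410.]
```

View pics/m1.png

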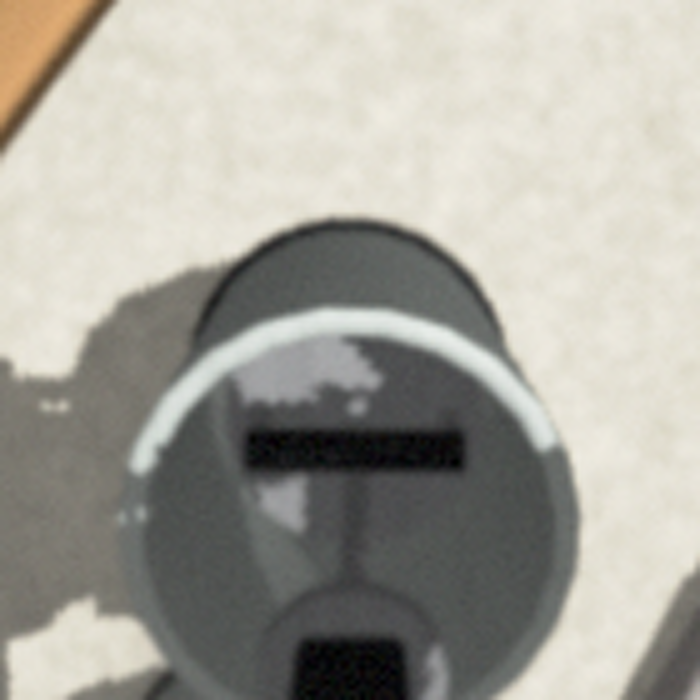

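Call:
play_rows:
  deltas: [255,0,-6,0,0,255,0,-10,0,0,255,0,-15,0,0,255,0,-18,0,0,255,0,-18,0,0,255,0,-18,0,0,255,0,-18,0,0,255,0,-18,0,0,255,0,-14,0,0,255,0,-10,0,0]

```text
time_s: 15.0
tcp_pos: [0.6175, 0.0519, 0.3612]
ee_rot: [[-0.375, 0.002, -0.927], [0.927, 0.0, -0.375], [-0.0, -1.0, -0.002]]
wrist_force: [-0.1, 0.5, -2.2]
gripper_width: 0.179
```

```bash
python3 - <<'E'
from look import *
look('pics/n1.png',190,80,330,220,5)
c=cap('side');crop(c['img'],170,100,330,260,5,'pics/n2.png')
E
```

```text
t 15.0 tcp [617.5  51.9 361.2] yaw_x 112.0 F [-0.1  0.5 -2.2] g 0.179 j [ 19.8  18.2  17.6   0.  -89.3   2.2]
shank [350. 477.]
hook [350. 439.]
tiptop [350. 410.]
```

View pics/n1.png

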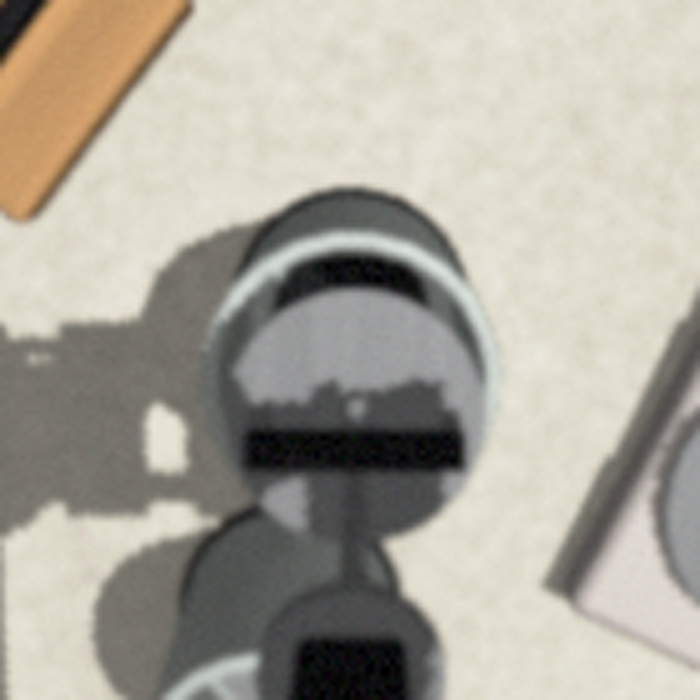

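View pics/n2.png

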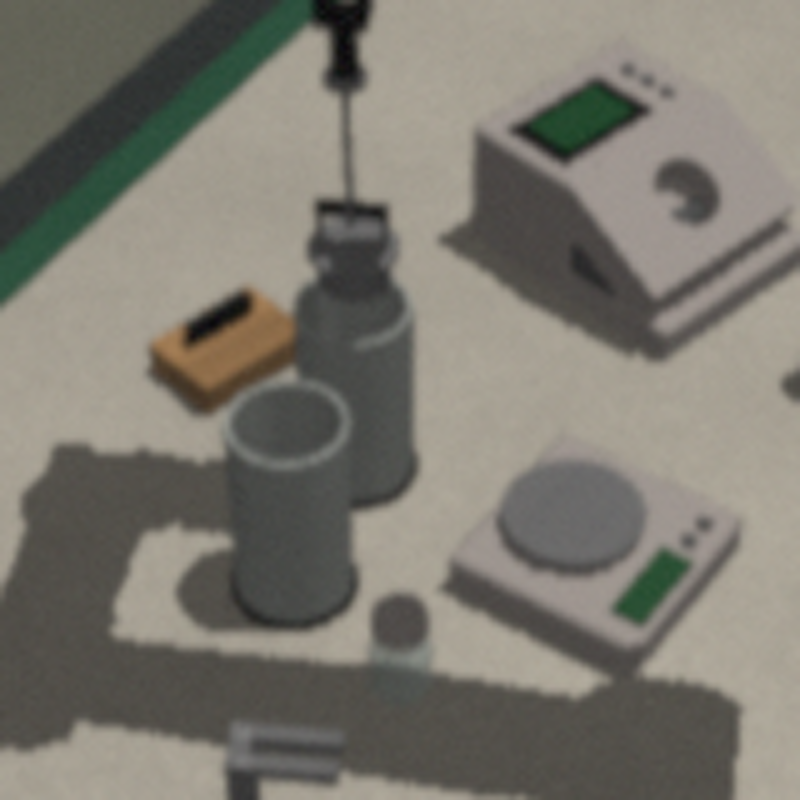

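Call:
play_rows:
  deltas: [255,1.2,0,3,0,255,2.9,0,7,0,255,4.5,0,11,0,255,5.7,0,14,0,255,6.5,0,16,0,255,6.9,0,17,0,255,6.9,0,17,0,255,6.9,0,17,0,255,6.5,0,16,0,255,5.7,0,14,0]

```text
time_s: 16.1
tcp_pos: [0.4728, 0.0519, 0.3585]
ee_rot: [[-0.375, -0.001, -0.927], [0.927, -0.0, -0.375], [0.0, -1.0, 0.001]]
wrist_force: [0.5, -0.4, -1.6]
gripper_width: 0.183
```

Call:
play_rows:
  deltas: [255,4.5,0,11,0,255,3.7,0,9,0,255,2.4,0,6,0,255,1.4,5,3,0,255,0.8,10,2,0,255,0,12,0,0,255,0,12,0,0,255,0,8,0,0,255,0,3,0,0,255,0,0,0,0]

```text
time_s: 17.1
tcp_pos: [0.4412, 0.0524, 0.3085]
ee_rot: [[-0.375, -0.001, -0.927], [0.927, -0.001, -0.375], [-0.0, -1.0, 0.001]]
wrist_force: [0.1, -0.1, -2.2]
gripper_width: 0.18
```

```bash
python3 - <<'E'
from look import *
c=look('pics/o1.png',180,60,340,220,5)
cv2.imwrite('pics/o1f.png',c['img'])
c=cap('side');crop(c['img'],200,100,330,260,5,'pics/o2.png')
E
```

```text
t 17.1 tcp [441.2  52.4 308.5] yaw_x 112.0 F [ 0.1 -0.1 -2.2] g 0.18 j [ 27.9   0.2 -11.4   0.  -78.5  -5.9]
shank [398. 576.]
hook [398. 539.]
tiptop [398. 510.]
```

View pics/o1.png

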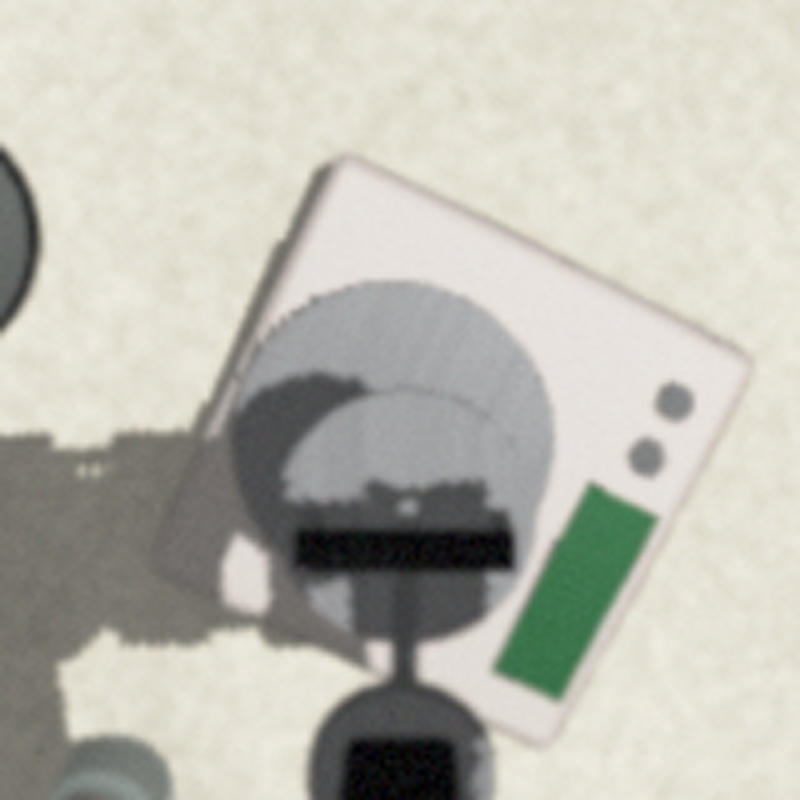

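View pics/o2.png

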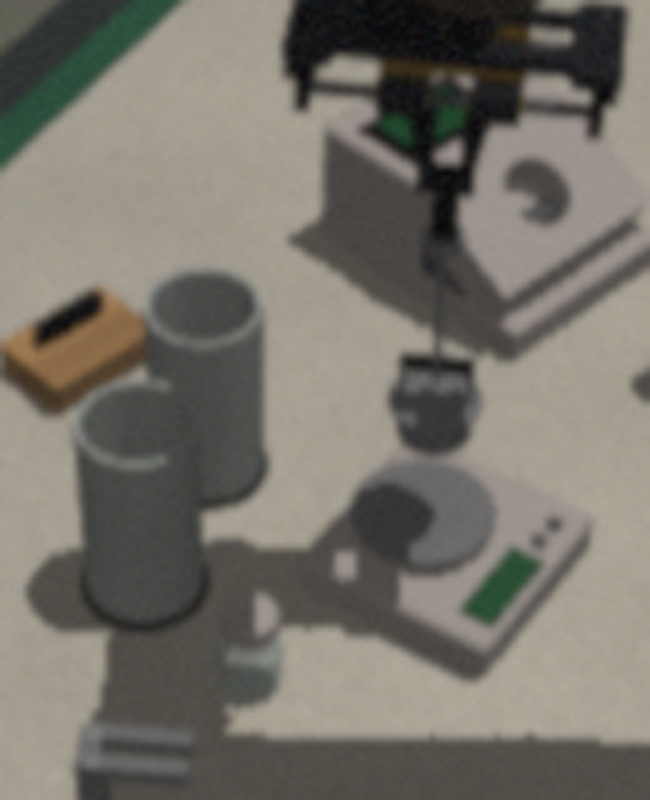

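```bash
python3 - <<'E'
from h import *
s=r.sense();c=cap('wrist')
p=np.array(s['tcp_pos']);R=np.array(s['ee_rot'])
P=lambda x,y,z:onz(c,*uc(x,y,180,60,5),z)
zf=p[2]-.1325
for n,q in[('panT',P(392,280,.047)),('panL',P(230,442,.047)),('panR',P(555,442,.047)),('tip',P(408,507,zf+.009)),('bar',P(404,549,zf+.0115))]:
    print(n,np.round(q*1000,1),np.round((R.T@(q-p))*1000,1))
E
```

```text
panT [465.3  -1.1  47. ] [-58.6 262.5  -1.7]
panL [493.   63.3  47. ] [ -9.2 262.5 -51.5]
panR [400.5  26.   47. ] [ -9.2 262.4  48.3]
tip [446.4  35.5 185.9] [-17.6 123.5   2.1]
bar [444.   43.8 188.4] [ -9.  121.    1.2]
```

Call:
play_rows:
  deltas: [255,0,5,-1,0,255,0,10,-2,0,255,0,12,0,0,255,0,12,0,0,255,0,10,0,0,255,0,8,0,0,255,0,5,0,0,255,0,4,0,0,255,0,3,0,0,255,0,2,0,0]

```text
time_s: 18.25
tcp_pos: [0.4441, 0.0537, 0.238]
ee_rot: [[-0.375, 0.0, -0.927], [0.927, 0.0, -0.375], [-0.0, -1.0, -0.0]]
wrist_force: [0.2, 0.6, -2.5]
gripper_width: 0.179
```

Call:
play_rows:
  deltas: [255,0,1,0,0,255,0,1,0,0,255,0,1,0,0,255,0,1,0,0,255,0,1,0,0,255,0,1.5,0,0,255,0,1.5,0,0,255,0,2,0,0,255,0,2,0,0,255,0,2,0,0]

```text
time_s: 19.25
tcp_pos: [0.4441, 0.0537, 0.224]
ee_rot: [[-0.375, 0.0, -0.927], [0.927, 0.0, -0.375], [-0.0, -1.0, -0.0]]
wrist_force: [0.1, 0.4, -1.0]
gripper_width: 0.18
```

```bash
python3 - <<'E'
from look import *
c=look('pics/p1.png',180,80,340,220,5)
c=cap('side');crop(c['img'],200,100,330,260,5,'pics/p2.png')
E
```

```text
t 19.25 tcp [444.1  53.7 224. ] yaw_x 112.0 F [ 0.1  0.4 -1. ] g 0.18 j [ 27.8   3.1 -20.4   0.  -66.5  -5.8]
shank [398. 476.]
hook [398. 439.]
tiptop [398. 410.]
```

View pics/p1.png

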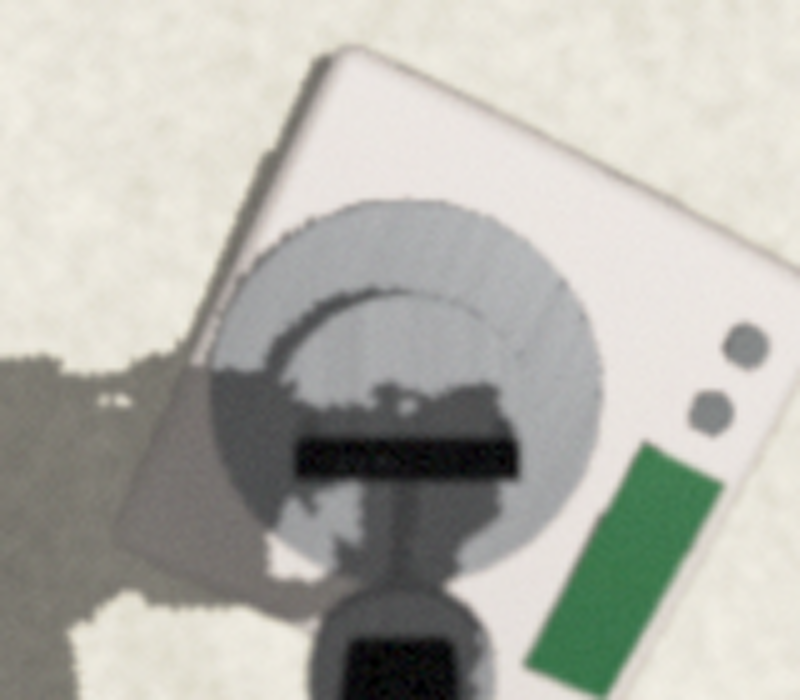

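View pics/p2.png

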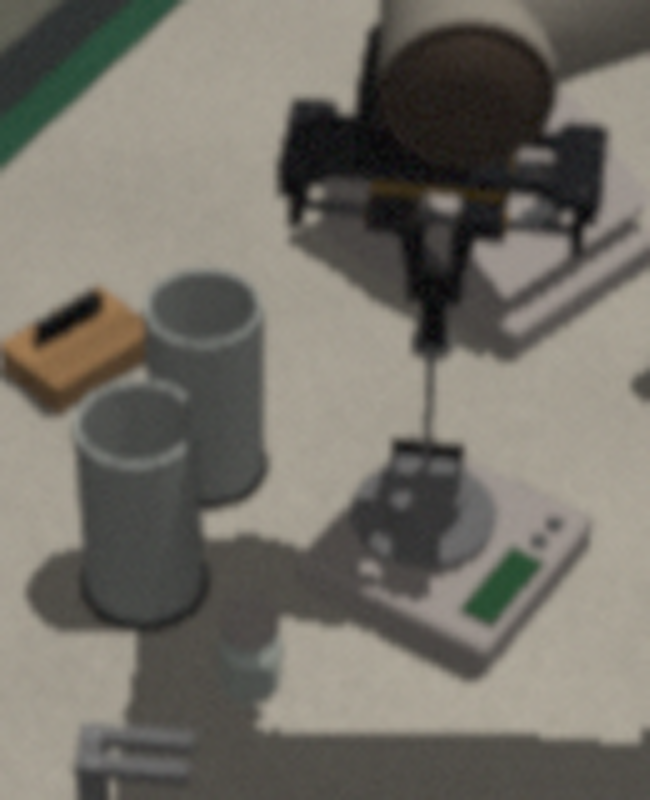

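Call:
play_rows:
  deltas: [255,0,2,0,0,255,0,1.5,0,0,255,0,0,0,0,255,2,0,0,0,255,4,0,0,0,255,5,0,0,0,255,5,0,0,0,255,5,0,0,0,255,5,0,0,0,255,0,0,0,0]

```text
time_s: 20.35
tcp_pos: [0.434, 0.0784, 0.2206]
ee_rot: [[-0.376, 0.0, -0.927], [0.927, 0.0, -0.376], [0.0, -1.0, -0.0]]
wrist_force: [-0.5, 0.3, -0.4]
gripper_width: 0.182
```

```bash
python3 - <<'E'
from look import *
c=look('pics/q1.png',180,80,340,220,5)
E
```

```text
t 20.35 tcp [434.   78.4 220.6] yaw_x 112.06 F [-0.5  0.3 -0.4] g 0.182 j [ 31.5   2.6 -21.4  -0.  -65.9  -9.4]
shank [398. 476.]
hook [398. 439.]
tiptop [398. 410.]
```

View pics/q1.png

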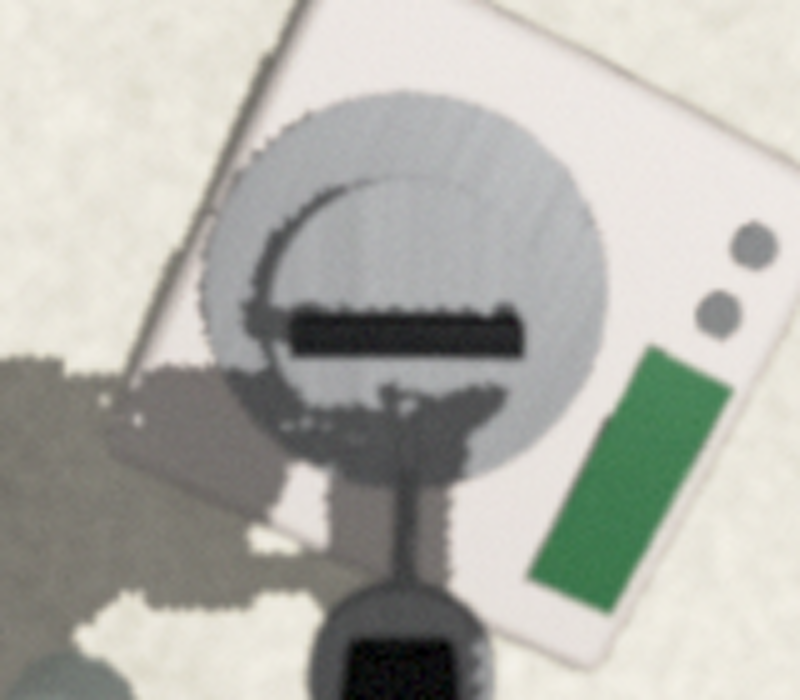

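Call:
play_rows:
  deltas: [255,0,-6,0,0,255,0,-12,0,0,255,0,-18,0,0,255,0,-22,0,0,255,0,-22,0,0,255,0,-20,0,0,255,10,-14,-3,0,255,20,0,-5,0,255,30,0,-8,0,255,35,0,-9,0]

```text
time_s: 21.4
tcp_pos: [0.4218, 0.1755, 0.3354]
ee_rot: [[-0.373, 0.001, -0.928], [0.928, 0.001, -0.373], [0.0, -1.0, -0.001]]
wrist_force: [0.7, -0.3, -1.2]
gripper_width: 0.178
```

Call:
play_rows:
  deltas: [255,38,0,-10,0,255,38,0,-10,0,255,35,0,-9,-0.1,255,25,0,-7,-0.1,255,15,0,-5,-0.1,255,8,0,-2,-0.1,255,3,0,-1,-0.14,255,0,0,0,-0.14,255,0,0,0,-0.14,255,0,0,0,-0.14]

```text
time_s: 22.4
tcp_pos: [0.3928, 0.3399, 0.3349]
ee_rot: [[-0.976, 0.0, -0.219], [0.219, -0.0, -0.976], [-0.0, -1.0, -0.0]]
wrist_force: [0.1, -0.2, -1.0]
gripper_width: 0.177
```

```bash
python3 - <<'E'
from look import *
c=look('pics/r1.png',180,60,340,220,5)
c=cap('top'); crop(c['img'],240,170,330,250,6,'pics/r2.png')
E
```

```text
t 22.4 tcp [392.8 339.9 334.9] yaw_x 167.32 F [ 0.1 -0.2 -1. ] g 0.177 j [ 58.8   7.7   0.5   0.  -82.8  18.5]
shank [397. 577.]
hook [397. 540.]
tiptop [397. 511.]
```

View pics/r2.png

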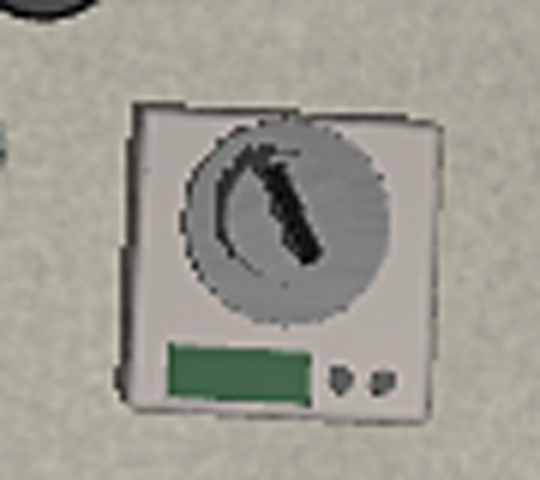

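Call:
play_rows:
  deltas: [255,0,0,0,-0.108,255,-4,0,-2,0,255,-3.4,5,-2.4,0,255,0,20,0,0,255,0,25,0,0,255,0,25,0,0,255,0,25,0,0,255,0,25,0,0,255,0,20,0,0,255,0,15,0,0]

```text
time_s: 23.5
tcp_pos: [0.4004, 0.3428, 0.1725]
ee_rot: [[-0.993, -0.002, -0.122], [0.122, -0.002, -0.993], [0.001, -1.0, 0.002]]
wrist_force: [0.5, 0.9, -1.3]
gripper_width: 0.181
```

Call:
play_rows:
  deltas: [255,0,10,0,0,255,0,6,0,0,255,0,3,0,0,255,0,0,0,0,255,0,0,0,0,255,0,0,0,0,255,0,0,0,0,255,0,0,0,0,255,0,0,0,0,255,0,0,0,0]

```text
time_s: 24.5
tcp_pos: [0.4005, 0.3435, 0.1556]
ee_rot: [[-0.993, 0.0, -0.119], [0.119, 0.0, -0.993], [-0.0, -1.0, -0.0]]
wrist_force: [-0.2, 0.1, -1.6]
gripper_width: 0.181
```

```bash
python3 - <<'E'
from look import *
c=look('pics/s1.png',180,60,340,220,5)
E
```

```text
t 24.5 tcp [400.5 343.5 155.6] yaw_x 173.19 F [-0.2  0.1 -1.6] g 0.181 j [ 58.2  14.6 -16.7   0.  -58.7  25. ]
shank [397. 577.]
hook [397. 540.]
tiptop [397. 511.]
```

View pics/s1.png

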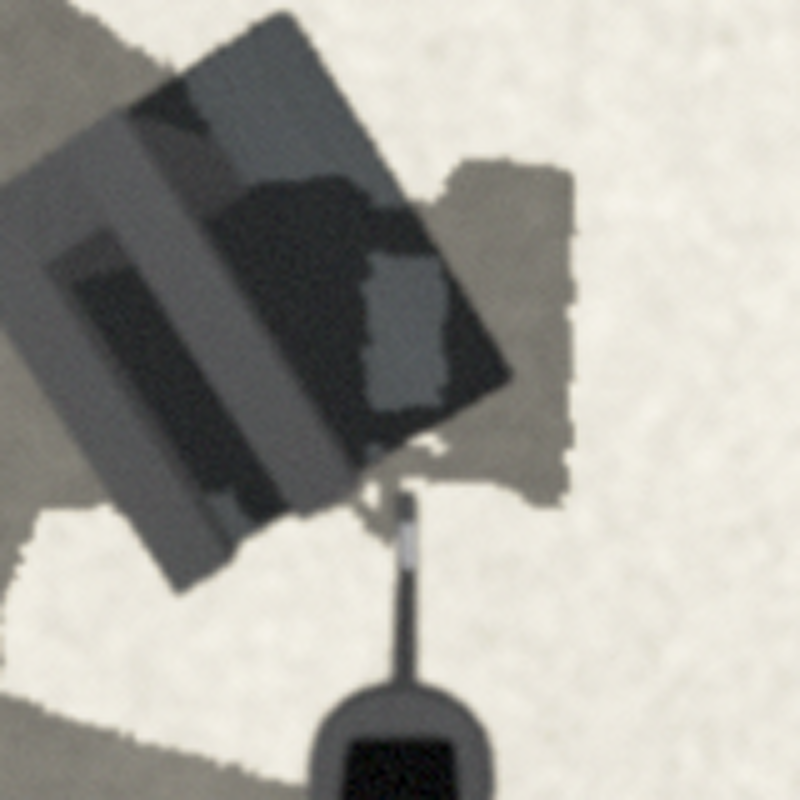

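Call:
play_rows:
  deltas: [255,-5,3,-3.2,0,255,-8,0,-5,0,255,-8,0,-5,0,255,-8,0,-5,0,255,-8,0,-5,0,255,-7,0,-4.2,0,255,-5,0,-3,0,255,-2.5,0,-1.3,0,255,0,0,0,0,255,0,0,0,0]

```text
time_s: 25.55
tcp_pos: [0.4552, 0.3686, 0.1525]
ee_rot: [[-0.993, -0.0, -0.119], [0.119, -0.0, -0.993], [0.0, -1.0, 0.0]]
wrist_force: [0.2, -0.1, -2.0]
gripper_width: 0.178
```

```bash
python3 - <<'E'
from look import *
c=look('pics/t1.png',180,60,340,220,5)
E
```

```text
t 25.55 tcp [455.2 368.6 152.5] yaw_x 173.19 F [ 0.2 -0.1 -2. ] g 0.178 j [ 54.8  20.2  -8.9  -0.  -60.8  28.4]
shank [397. 577.]
hook [397. 540.]
tiptop [397. 511.]
```

View pics/t1.png

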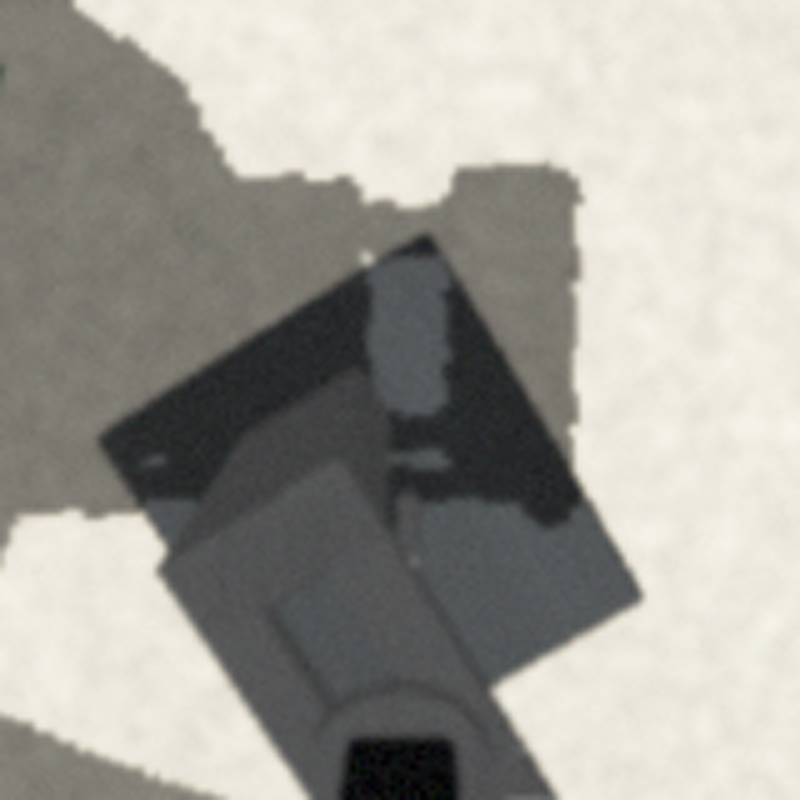

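Call:
play_rows:
  deltas: [255,0,1.5,0,0,255,0,1.5,0,0,255,0,1,0,0,255,0,0,0,0,230,0,0,0,0,200,0,0,0,0,120,0,0,0,0,0,0,0,0,0,0,0,0,0,0,0,0,0,0,0]

```text
time_s: 26.6
tcp_pos: [0.4555, 0.3689, 0.1486]
ee_rot: [[-0.993, 0.0, -0.118], [0.118, 0.0, -0.993], [-0.0, -1.0, -0.0]]
wrist_force: [-0.0, 0.6, 0.3]
gripper_width: 0.494
```

```bash
python3 - <<'E'
from look import *
c=look('pics/u1.png',180,60,340,220,5)
E
```

```text
t 26.6 tcp [455.5 368.9 148.6] yaw_x 173.19 F [-0.   0.6  0.3] g 0.494 j [ 54.8  20.4  -9.2   0.  -60.3  28.4]
shank [397. 577.]
hook [397. 540.]
tiptop [397. 511.]
```

View pics/u1.png

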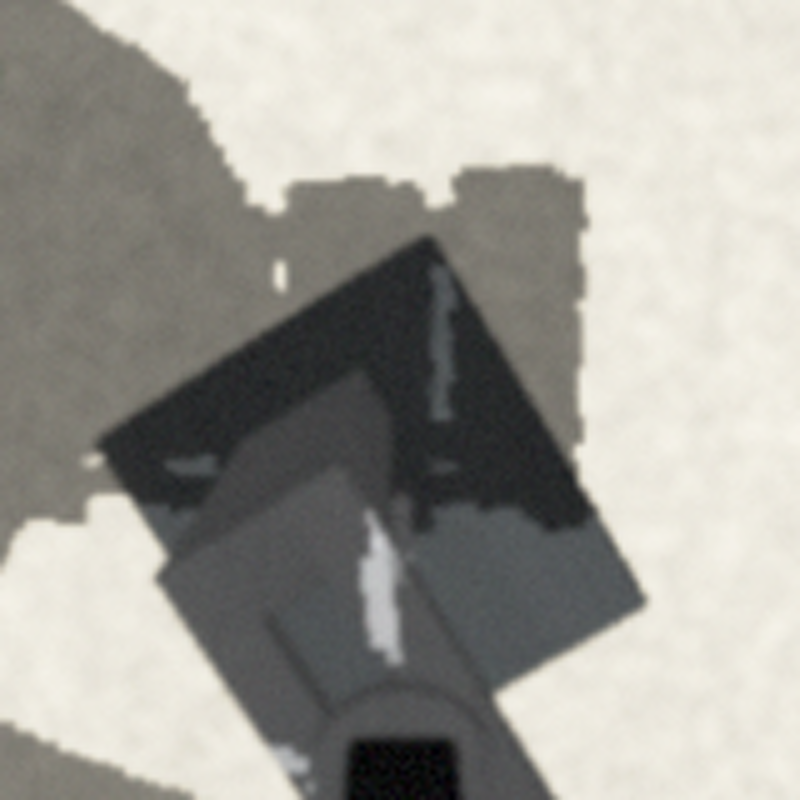

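Call:
play_rows:
  deltas: [0,0,-8,0,0,0,0,-15,0,0,0,0,-25,0,0,0,0,-25,0,0,0,0,-12,0,-0.126,0,0,0,0,-0.126,0,0,0,0,-0.126,0,0,0,0,-0.126,0,5,0,12,0,0,10,0,24,0]

```text
time_s: 27.65
tcp_pos: [0.455, 0.3298, 0.2335]
ee_rot: [[-0.927, 0.0, 0.374], [-0.374, -0.0, -0.927], [-0.0, -1.0, 0.0]]
wrist_force: [-0.5, 0.2, -0.0]
gripper_width: 0.998
```

Call:
play_rows:
  deltas: [0,16,0,36,0,0,16,0,36,0,0,16,0,36,0,0,16,0,36,0,0,15,0,35,0,0,13,0,30,0,0,10,0,24,0,0,7,0,16,0,0,4,0,8,0,0,1,0,3,0]

```text
time_s: 28.65
tcp_pos: [0.4468, 0.045, 0.2339]
ee_rot: [[-0.928, 0.001, 0.373], [-0.373, 0.0, -0.928], [-0.001, -1.0, -0.0]]
wrist_force: [-0.2, 0.1, 0.7]
gripper_width: 1.001
```

```bash
python3 - <<'E'
from look import *
s=r.sense()
c=look('pics/v1.png',180,80,340,240,5)
print(proj(c,[.4473,.0458,.111]))
c2=cap('top');crop(c2['img'],140,150,230,240,7,'pics/v2.png')
E
```

```text
t 28.65 tcp [446.8  45.  233.9] yaw_x -158.09 F [-0.2  0.1  0.7] g 1.001 j [ 26.6   2.9 -19.2   0.  -67.9  85.3]
shank [397. 478.]
hook [397. 440.]
tiptop [397. 411.]
[258.4528414  176.64974954]
```

View pics/v1.png

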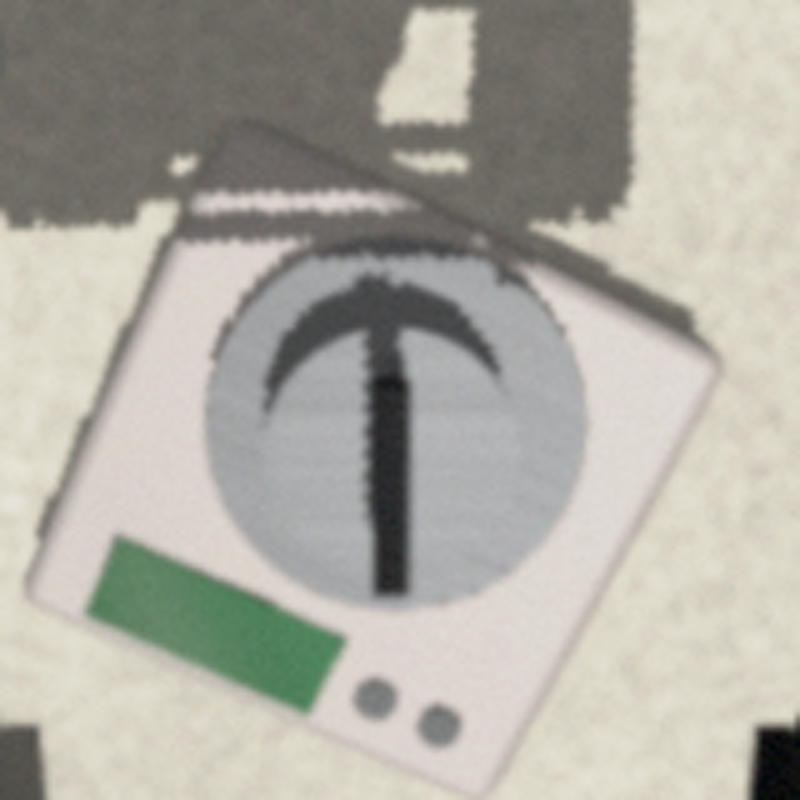

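View pics/v2.png

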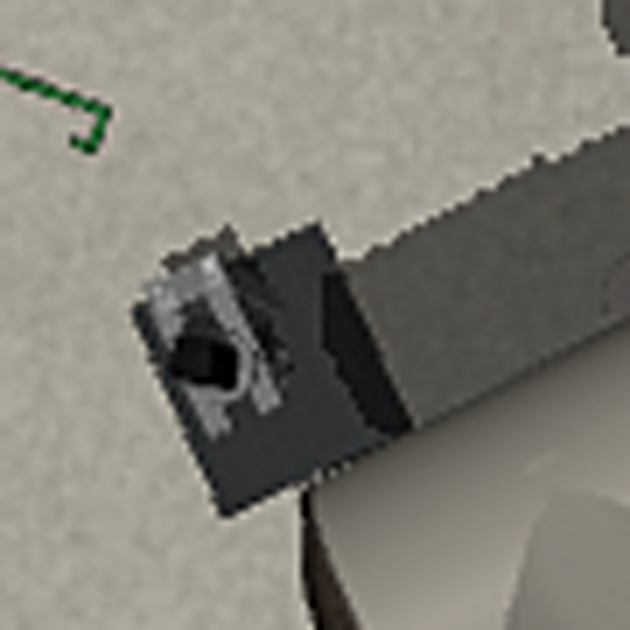

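Call:
play_rows:
  deltas: [0,-0.8,8,-0.5,0,0,0,16,0,0,0,0,20,0,0,0,0,20,0,0,0,0,20,0,0,0,0,20,0,0,0,0,16,0,0,0,0,12,0,0,0,0,7,0,0,0,0,3,0,0]

```text
time_s: 29.75
tcp_pos: [0.4472, 0.0471, 0.0906]
ee_rot: [[-0.926, -0.002, 0.376], [-0.376, -0.001, -0.926], [0.002, -1.0, 0.0]]
wrist_force: [0.4, 0.4, 0.7]
gripper_width: 0.997
```

Call:
play_rows:
  deltas: [100,0,0,0,0,150,0,0,0,0,200,0,0,0,0,210,0,0,0,0,220,0,0,0,0,230,0,0,0,0,240,0,0,0,0,255,0,0,0,0,255,0,0,0,0,255,0,0,0,0]

```text
time_s: 30.75
tcp_pos: [0.4477, 0.0468, 0.0915]
ee_rot: [[-0.927, -0.0, 0.376], [-0.376, 0.0, -0.927], [0.0, -1.0, -0.0]]
wrist_force: [0.3, -0.4, 0.6]
gripper_width: 0.173
```

```bash
python3 - <<'E'
from look import *
c=look('pics/w1.png',180,80,340,240,5)
c=cap('side');crop(c['img'],200,100,330,260,5,'pics/w2.png')
E
```

```text
t 30.75 tcp [447.7  46.8  91.5] yaw_x -157.93 F [ 0.3 -0.4  0.6] g 0.173 j [ 26.8  11.7 -31.7  -0.  -46.6  85.3]
shank [397. 477.]
hook [397. 440.]
tiptop [397. 411.]
```

View pics/w1.png

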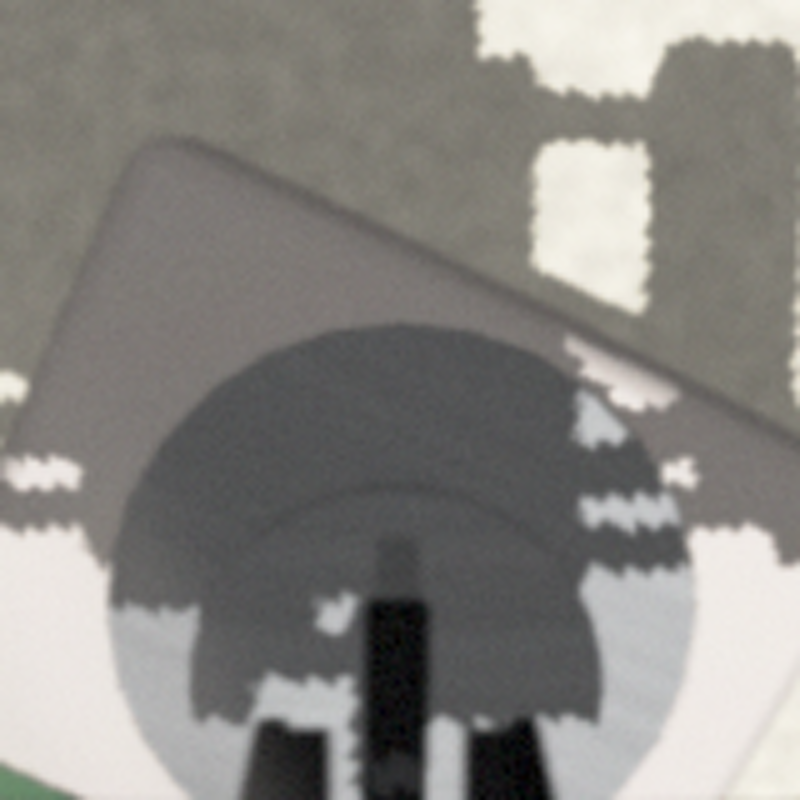

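View pics/w2.png

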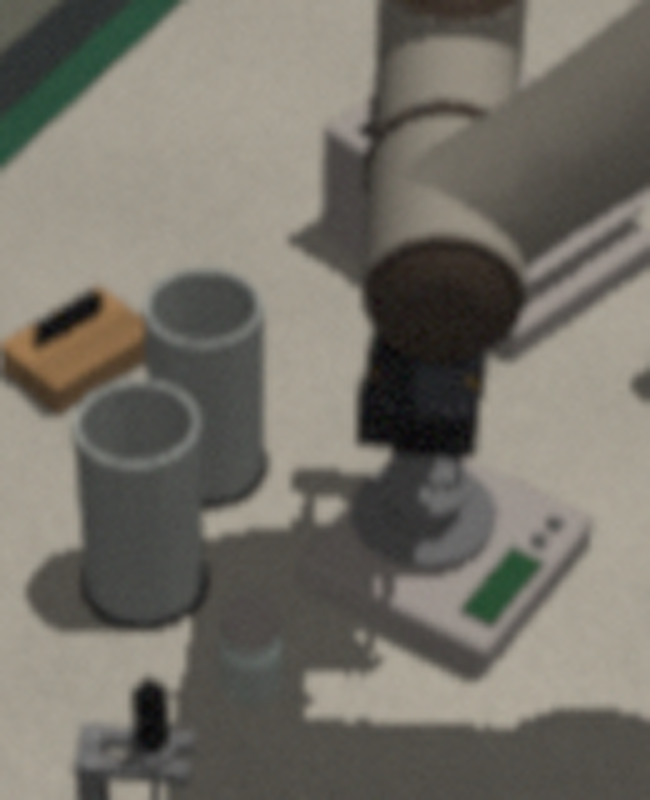

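Call:
play_rows:
  deltas: [255,0,0,0,0,255,0,0,0,0,255,0,0,0,0,255,0,0,0,0,255,0,-3,0,0,255,0,-8,0,0,255,0,-15,0,0,255,0,-22,0,0,255,0,-25,0,0,255,0,-25,0,0]

```text
time_s: 31.85
tcp_pos: [0.4476, 0.0467, 0.1912]
ee_rot: [[-0.927, 0.001, 0.376], [-0.376, 0.0, -0.927], [-0.001, -1.0, 0.0]]
wrist_force: [-0.7, 0.3, -0.0]
gripper_width: 0.007
```

Call:
play_rows:
  deltas: [255,0,-20,0,0.109,255,0,-8,0,0.109,255,0,0,0,0.109,255,0,0,0,0.109,255,0,0,0,0.109,255,0,0,0,0.109,255,-1,0,7,0,255,-3,0,14,0,255,-4,0,22,0,255,-5,0,30,0]

```text
time_s: 32.85
tcp_pos: [0.4408, -0.0276, 0.218]
ee_rot: [[-0.965, 0.001, -0.261], [0.261, 0.0, -0.965], [-0.001, -1.0, -0.0]]
wrist_force: [0.7, 0.2, 0.7]
gripper_width: 0.006
```

Call:
play_rows:
  deltas: [255,-6,0,35,0,255,-6,0,35,0,255,-6,0,35,0,255,-6,0,33,0,255,-5,0,28,0,255,-3,0,20,0,255,-2,0,13,0,255,-1,0,8,0,255,0,0,3,0,255,0,0,0,0]

```text
time_s: 33.85
tcp_pos: [0.4187, -0.2386, 0.2176]
ee_rot: [[-0.964, -0.0, -0.265], [0.265, 0.0, -0.964], [0.0, -1.0, -0.0]]
wrist_force: [0.9, -0.5, -0.1]
gripper_width: 0.004
```

```bash
python3 - <<'E'
from look import *
c=look('pics/x0.png',180,80,340,240,5)
cv2.imwrite('pics/x1.png',c['img'])
c=cap('side');cv2.imwrite('pics/x2.png',c['img'])
E
```

```text
t 33.85 tcp [ 418.7 -238.6  217.6] yaw_x 164.63 F [ 0.9 -0.5 -0.1] g 0.004 j [-10.3   7.  -16.9  -0.  -66.1  85. ]
shank [398. 477.]
hook [398. 440.]
tiptop [398. 411.]
```

View pics/x1.png

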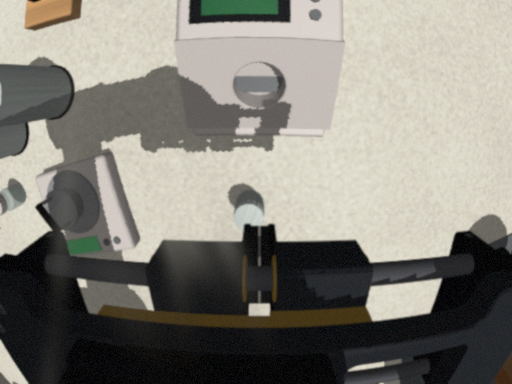

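View pics/x2.png

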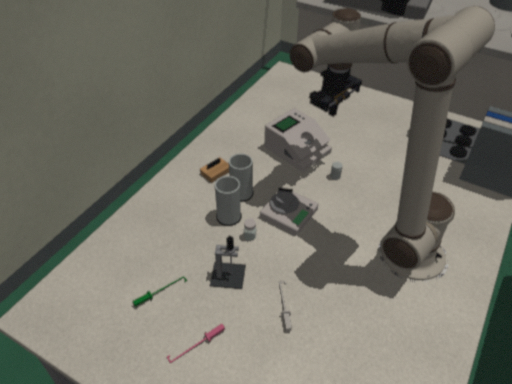

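```bash
python3 - <<'E'
from h import *
im=cv2.imread('pics/x2.png');crop(im,240,160,340,250,6,'pics/y1.png')
im=cv2.imread('pics/x1.png');crop(im,20,140,150,260,6,'pics/y2.png')
c=cap('top');crop(c['img'],240,170,330,250,6,'pics/y3.png')
E
```

```text
(no output)
```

View pics/y1.png

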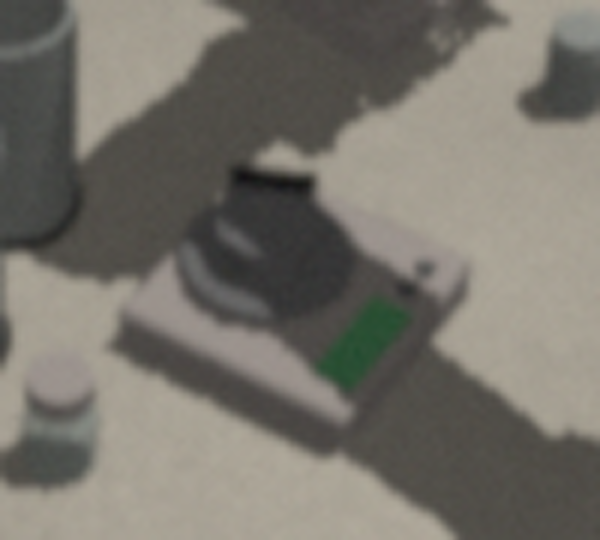

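View pics/y2.png

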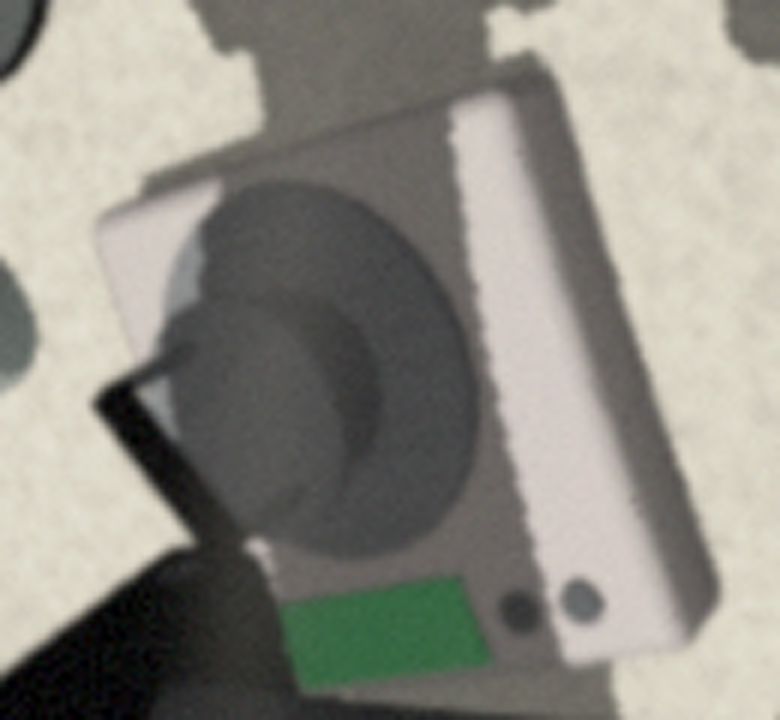

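View pics/y3.png

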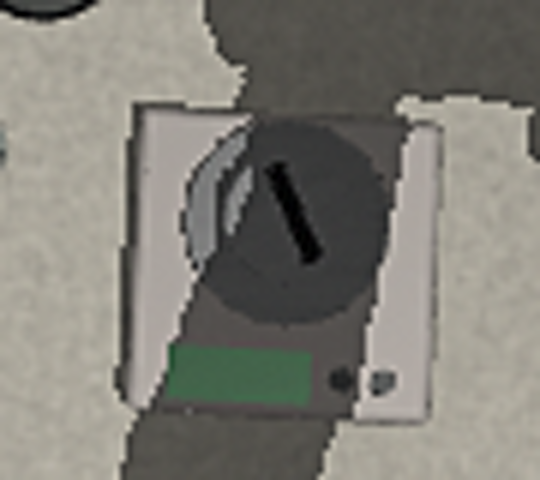

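```bash
python3 - <<'E'
from h import *
im=cv2.imread('pics/x1.png');crop(im,170,0,350,140,4,'pics/z1.png')
E
```

```text
(no output)
```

View pics/z1.png

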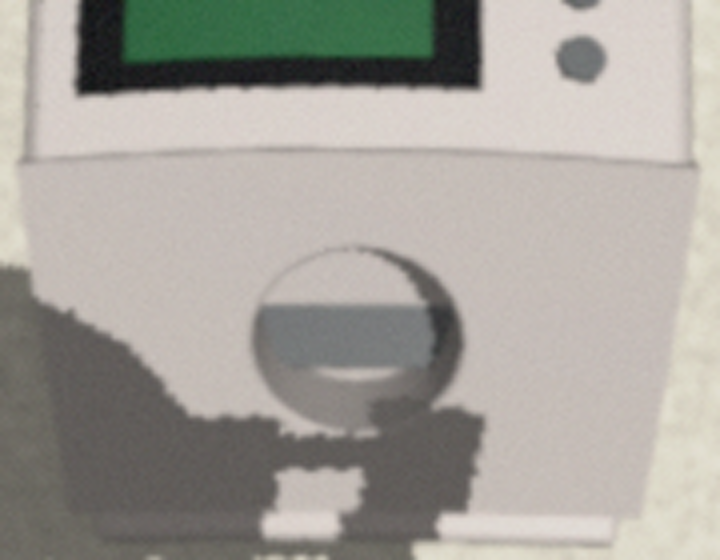

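```bash
python3 - <<'E'
from h import *
s=r.sense();c=cap('wrist')
p=np.array(s['tcp_pos']);R=np.array(s['ee_rot'])
P=lambda x,y,z:onz(c,*uc(x,y,170,0,4),z)
a=P(357,246,.099);b=P(357,432,.071);l=P(251,337,.085);q=P(464,337,.085)
cl=P(20,162,.11);cr=P(697,167,.11)
for n,v in dict(top=a,bot=b,ctb=(a+b)/2,l=l,r=q,clr=(l+q)/2,cl=cl,cr=cr).items(): print(n,np.round(v*1000,1),np.round(R.T@(v-p)*1000,1))
d=cl-cr;print('analyser yaw',np.degrees(np.arctan2(d[1],d[0]))-90,np.linalg.norm(d),np.linalg.norm(l-q),np.linalg.norm(a-b))
E
```

```text
top [ 537.5 -270.5   99. ] [-122.9  118.6   -0.2]
bot [ 490.4 -257.6   71. ] [-74.  146.6  -0.2]
ctb [ 513.9 -264.    85. ] [-98.5 132.6  -0.2]
l [ 523.1 -237.5   85. ] [-100.3  132.7  -28.2]
r [ 508.2 -291.8   85. ] [-100.3  132.6   28.1]
clr [ 515.7 -264.7   85. ] [-1.003e+02  1.326e+02 -1.000e-01]
cl [ 583.  -195.9  110. ] [-147.1  107.7  -84.2]
cr [ 537.1 -358.3  110. ] [-145.7  107.6   84.6]
analyser yaw -15.785929833555443 0.16881596463709442 0.056392865518326105 0.056348048794279876
```

Call:
play_rows:
  deltas: [0,3,0,-16,0,0,6,0,-35,0,0,7,0,-42,0,0,7,0,-42,0,0,7,0,-42,0,0,7,0,-40,0,0,5,0,-30,0,0,3.8,0,-20,0,0,2,0,-11,-0.1,0,0,0,-3.8,-0.12]

```text
time_s: 35.05
tcp_pos: [0.4471, 0.0474, 0.2176]
ee_rot: [[-0.999, 0.0, -0.041], [0.041, 0.0, -0.999], [-0.0, -1.0, -0.0]]
wrist_force: [0.3, -0.4, -0.3]
gripper_width: 0.831
```

Call:
play_rows:
  deltas: [0,0,0,0,-0.12,0,0,0,0,-0.12,0,0,0,0,-0.12,0,0,0,0,-0.0735,0,0,10,0,0,0,0,20,0,0,0,0,20,0,0,0,0,15,0,0,0,0,5,0,0,0,0,0,0,0]

```text
time_s: 36.05
tcp_pos: [0.4466, 0.0456, 0.1467]
ee_rot: [[-0.927, -0.002, 0.375], [-0.375, -0.001, -0.927], [0.002, -1.0, 0.0]]
wrist_force: [0.6, -0.5, -0.8]
gripper_width: 1.0
```

```bash
python3 - <<'E'
from look import *
c=look('pics/aa1.png',180,80,340,240,5)
E
```

```text
t 36.05 tcp [446.6  45.6 146.7] yaw_x -157.99 F [ 0.6 -0.5 -0.8] g 1.0 j [ 26.7   7.6 -27.4  -0.  -55.2  85.3]
shank [397. 476.]
hook [396. 439.]
tiptop [396. 410.]
```

View pics/aa1.png

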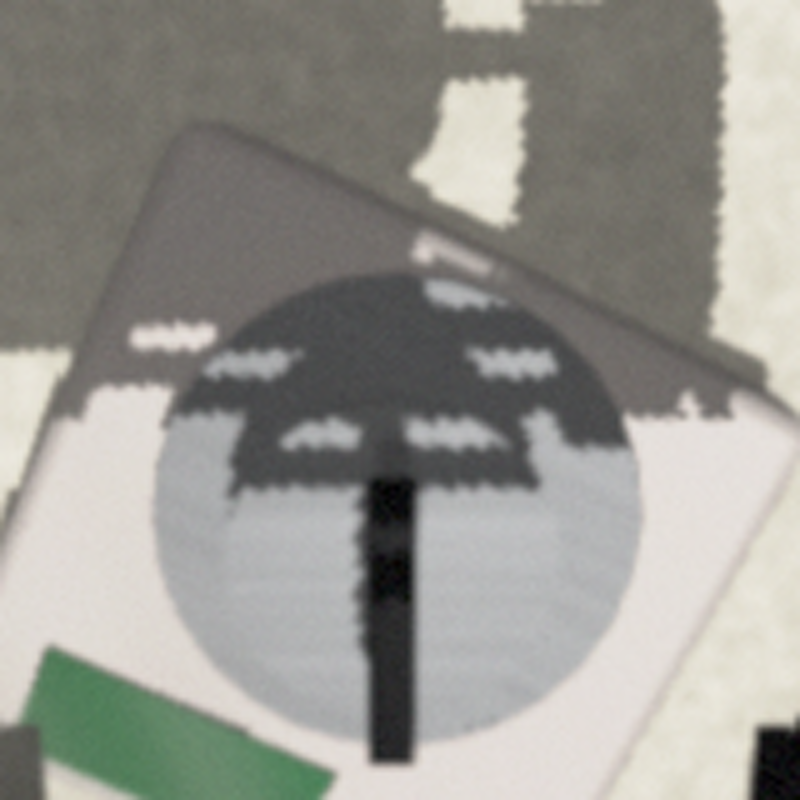

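```bash
python3 - <<'E'
from h import *
s=r.sense();c=cap('wrist')
p=np.array(s['tcp_pos']);R=np.array(s['ee_rot'])
for z in(.111,):
  for q in [(391,480),(391,763),(391,621)]:
    v=onz(c,*uc(*q,180,80,5),z);print(np.round(v*1000,1),np.round(R.T@(v-p)*1000,1))
E
```

```text
[469.6  55.7 111. ] [-24.5  36.5  -0.9]
[424.5  37.6 111. ] [24.2 36.5 -0.9]
[447.9  47.  111. ] [-1.1 36.5 -0.9]
```

Call:
play_rows:
  deltas: [0,-0.5,15,-0.9,0,0,0,20,0,0,0,0,15,0,0,0,0,7,0,0,120,0,2.5,0,0,255,0,0,0,0,255,0,0,0,0,255,0,0,0,0,255,0,0,0,0,255,0,0,0,0]

```text
time_s: 37.15
tcp_pos: [0.4474, 0.0467, 0.0883]
ee_rot: [[-0.927, 0.001, 0.375], [-0.375, 0.0, -0.927], [-0.001, -1.0, 0.0]]
wrist_force: [0.9, -0.6, -0.3]
gripper_width: 0.536
```

Call:
play_rows:
  deltas: [255,0,0,0,0,255,0,0,0,0,255,0,0,0,0,255,0,0,0,0,255,0,0,0,0,255,0,0,0,0,255,0,0,0,0,255,0,0,0,0,255,0,0,0,0,255,0,0,0,0]

```text
time_s: 38.15
tcp_pos: [0.4473, 0.0467, 0.0881]
ee_rot: [[-0.927, -0.0, 0.375], [-0.375, -0.0, -0.927], [0.0, -1.0, 0.0]]
wrist_force: [0.2, -0.4, 0.0]
gripper_width: 0.007
```

```bash
python3 - <<'E'
from look import *
c=look('pics/bb1.png',180,80,340,240,5)
E
```

```text
t 38.15 tcp [447.3  46.7  88.1] yaw_x -157.96 F [ 0.2 -0.4  0. ] g 0.007 j [ 26.8  11.9 -32.    0.  -46.   85.3]
shank [397. 477.]
hook [397. 440.]
tiptop [397. 411.]
```

View pics/bb1.png

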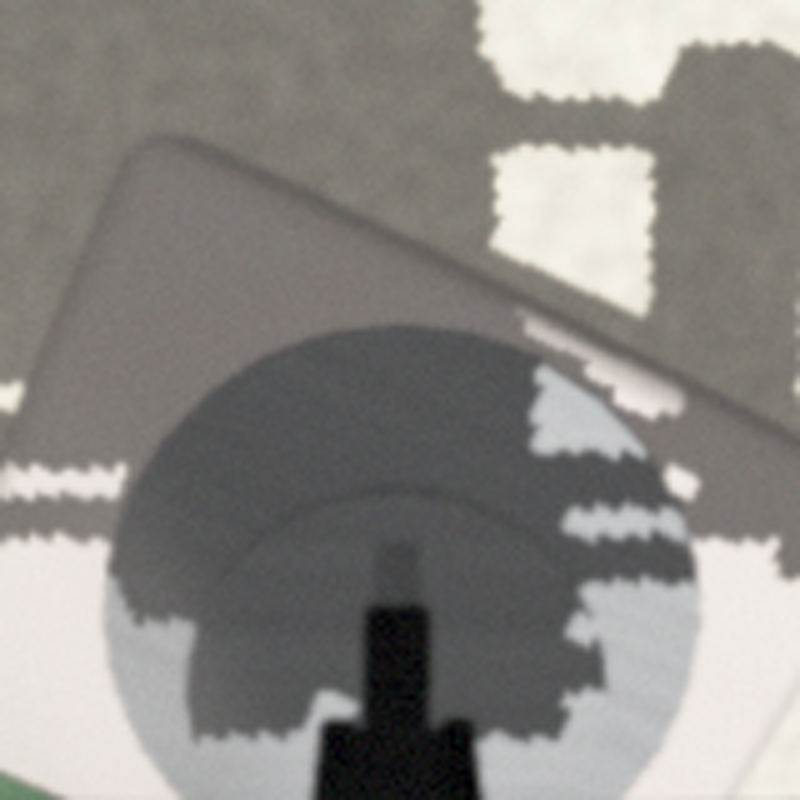

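```bash
python3 - <<'E'
from look import *
c=look('pics/cc1.png',200,150,320,280,6)
p=np.array(r.sense()['tcp_pos']);R=np.array(r.sense()['ee_rot'])
x0,y0,k=200,150,6
for a in [(0,0,0),(9.5,0,0),(-9.5,0,0),(-9.5,-19,0),(9.5,-19,0),(-9.5,-40,0)]:
    print(a,np.round((proj(c,p+R@(np.array(a)/1000))-[x0,y0]+.5)*k-.5))
E
```

```text
t 38.2 tcp [447.3  46.7  88.1] yaw_x -157.96 F [ 0.4 -0.2 -0.4] g 0.003 j [ 26.8  11.9 -32.    0.  -46.   85.3]
shank [356. 153.]
hook [356. 108.]
tiptop [356.  73.]
(0, 0, 0) [356. 443.]
(9.5, 0, 0) [356. 517.]
(-9.5, 0, 0) [356. 367.]
(-9.5, -19, 0) [356. 434.]
(9.5, -19, 0) [356. 595.]
(-9.5, -40, 0) [356. 525.]
```

View pics/cc1.png

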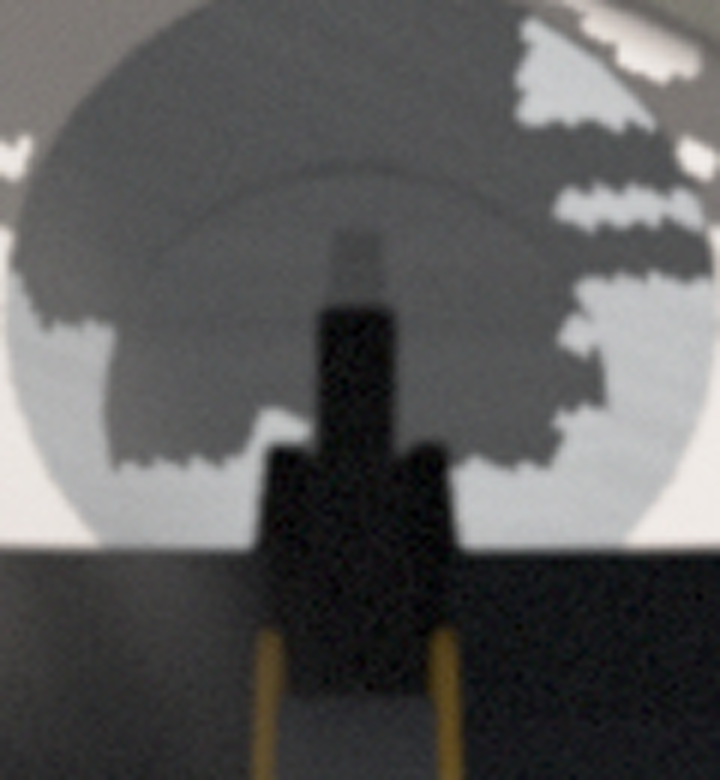

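```bash
python3 - <<'E'
from h import *
c=cap('wrist')
im=c['img'].astype(float); im=np.clip((im/255)**0.4*255*1.0,0,255); im=np.clip((im-20)*1.3,0,255).astype(np.uint8)
crop(im,210,190,310,270,8,'pics/dd1.png')
c=cap('side'); im=c['img'].astype(float); im=np.clip((im/255)**0.5*255,0,255).astype(np.uint8); crop(im,250,160,320,230,8,'pics/dd2.png')
E
```

```text
(no output)
```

View pics/dd1.png

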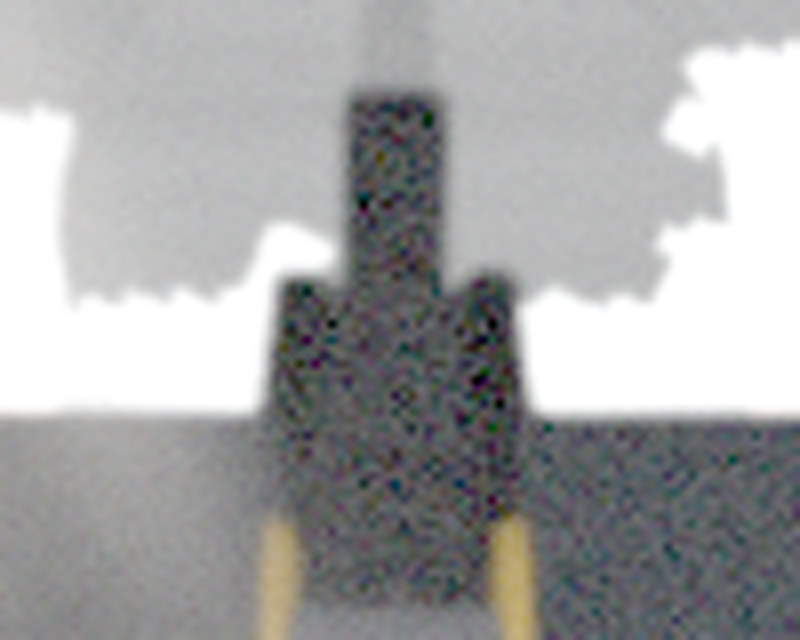

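View pics/dd2.png

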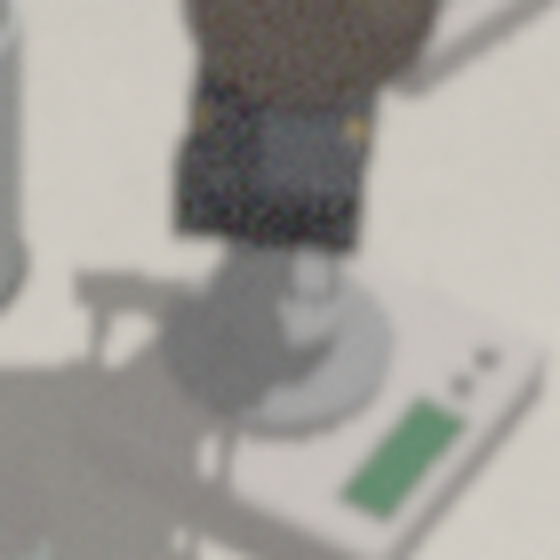

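```bash
python3 - <<'E'
from h import *
s=r.sense();c=cap('wrist');R=np.array(s['ee_rot'])
def cc(t):
    d=dict(c);W=np.eye(4);W[:3,:3]=R;W[:3,3]=t;W=W@np.array(c['tool_from_camera']);d['C']=W[:3,3];d['Rwc']=W[:3,:3];return d
v=cc(np.array([.4468,.045,.2339]));a=cc(np.array([.4466,.0456,.1467]));b=cc(np.array([.4473,.0467,.0881]))
# near-end (tool -x) bar pixel
obs=[(v,uc(392,378,180,80,5)),(a,uc(391,480,180,80,5)),(b,uc(357,310,200,150,6))]
A=np.zeros((3,3));y=np.zeros(3)
for k,(u,w) in obs:
    d=ray(k,u,w);M=np.eye(3)-np.outer(d,d);A+=M;y+=M@k['C']
X=np.linalg.solve(A,y);print('near end',X*1000,[np.round(proj(k,X)-np.array(q),1) for k,q in obs])
obs=[(v,uc(392,592,180,80,5)),(a,uc(391,763,180,80,5))]
A=np.zeros((3,3));y=np.zeros(3)
for k,(u,w) in obs:
    d=ray(k,u,w);M=np.eye(3)-np.outer(d,d);A+=M;y+=M@k['C']
X2=np.linalg.solve(A,y);print('far end',X2*1000)
E
```

```text
near end [467.46684623  54.72545135 103.4499528 ] [array([-0.3,  0. ]), array([ 0.3, -0.1]), array([0., 0.])]
far end [424.44908261  37.34829592 111.30165177]
```

Call:
play_rows:
  deltas: [255,0,-1,0,0,255,0,-1,0,0,255,0,-1,0,0,255,0,-1,0,0,255,0,-1,0,0,255,0,-1,0,0,255,0,-1,0,0,255,0,-1,0,0,255,0,-1,0,0,255,0,-1,0,0]

```text
time_s: 39.4
tcp_pos: [0.4473, 0.0467, 0.0981]
ee_rot: [[-0.927, -0.0, 0.375], [-0.375, 0.0, -0.927], [0.0, -1.0, -0.0]]
wrist_force: [0.6, -0.5, 0.3]
gripper_width: 0.01
```

```bash
python3 - <<'E'
from h import *
state()
c=cap('wrist')
im=c['img'].astype(float); im=np.clip((im/255)**0.4*255*1.0,0,255); im=np.clip((im-20)*1.3,0,255).astype(np.uint8)
crop(im,200,150,320,270,6,'pics/ee1.png')
E
```

```text
t 39.4 tcp [447.3  46.7  98.1] yaw_x -157.96 F [ 0.6 -0.5  0.3] g 0.01 j [ 26.8  11.1 -31.3  -0.  -47.6  85.3]
```

View pics/ee1.png

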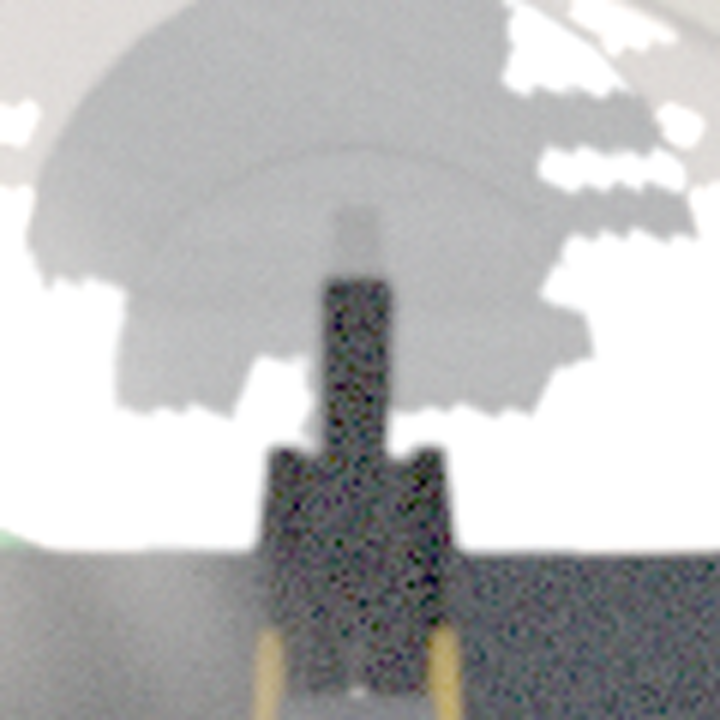

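Call:
play_rows:
  deltas: [140,0,-2,0,0,140,0,0,0,0,140,0,0,0,0,140,0,0,0,0,140,0,0,0,0,140,0,4,0,0,140,0,6,0,0,140,0,6,0,0,140,0,4,0,0,140,0,2,0,0]

```text
time_s: 40.45
tcp_pos: [0.4469, 0.0465, 0.0773]
ee_rot: [[-0.927, -0.001, 0.375], [-0.375, -0.001, -0.927], [0.001, -1.0, 0.0]]
wrist_force: [0.0, 0.6, 0.2]
gripper_width: 0.448
```

Call:
play_rows:
  deltas: [255,0,0,0,0,255,0,0,0,0,255,0,0,0,0,255,0,0,0,0,255,0,0,0,0,255,0,0,0,0,255,0,0,0,0,255,0,0,0,0,255,0,0,0,0,255,0,0,0,0]

```text
time_s: 41.45
tcp_pos: [0.4474, 0.0467, 0.0782]
ee_rot: [[-0.927, 0.0, 0.375], [-0.375, -0.0, -0.927], [-0.0, -1.0, 0.0]]
wrist_force: [-1.1, 0.6, 1.9]
gripper_width: 0.09
```

```bash
python3 - <<'E'
from h import *
state()
c=cap('wrist')
im=c['img'].astype(float); im=np.clip((im/255)**0.4*255*1.0,0,255); im=np.clip((im-20)*1.3,0,255).astype(np.uint8)
crop(im,200,150,320,270,6,'pics/ff1.png')
E
```

```text
t 41.45 tcp [447.4  46.7  78.2] yaw_x -157.95 F [-1.1  0.6  1.9] g 0.09 j [ 26.8  12.8 -32.7   0.  -44.5  85.3]
```

View pics/ff1.png

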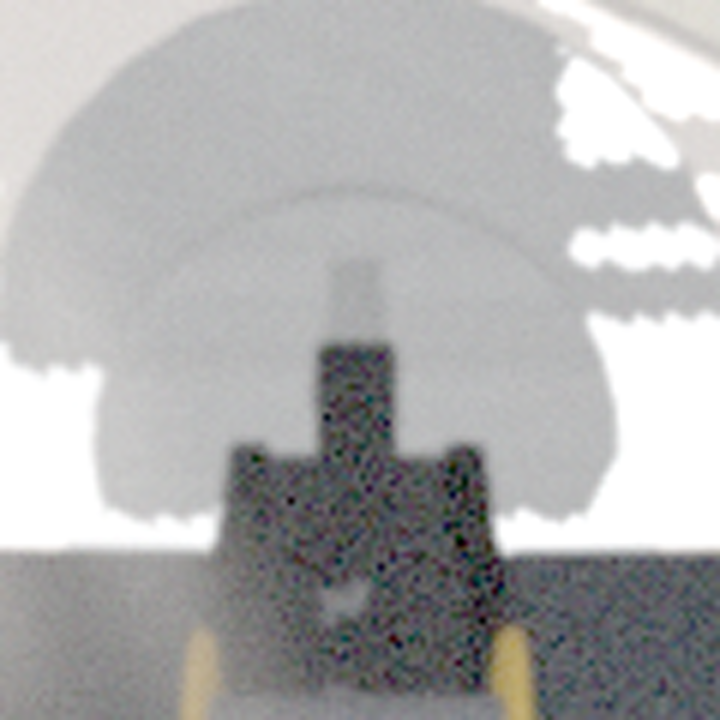

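Call:
play_rows:
  deltas: [255,0,-1,0,0,255,0,-3,0,0,255,0,-8,0,0,255,0,-15,0,0,255,0,-22,0,0,255,0,-25,0,0,255,0,-22,0,0,255,0,-14,0,0,255,0,-7,0,0,255,0,-3,0,0]

```text
time_s: 42.5
tcp_pos: [0.4473, 0.0468, 0.1987]
ee_rot: [[-0.927, 0.001, 0.375], [-0.375, 0.001, -0.927], [-0.001, -1.0, -0.0]]
wrist_force: [0.5, 0.9, -1.5]
gripper_width: 0.088
```

```bash
python3 - <<'E'
from h import *
state()
c=cap('wrist')
im=c['img'].astype(float); im=np.clip((im/255)**0.4*255*1.0,0,255); im=np.clip((im-20)*1.3,0,255).astype(np.uint8)
crop(im,200,150,320,270,6,'pics/gg1.png')
c=cap('side');crop(c['img'],240,100,340,220,6,'pics/gg2.png')
E
```

```text
t 42.5 tcp [447.3  46.8 198.7] yaw_x -157.97 F [ 0.5  0.9 -1.5] g 0.088 j [ 26.8   4.5 -22.6  -0.  -62.8  85.3]
```

View pics/gg1.png

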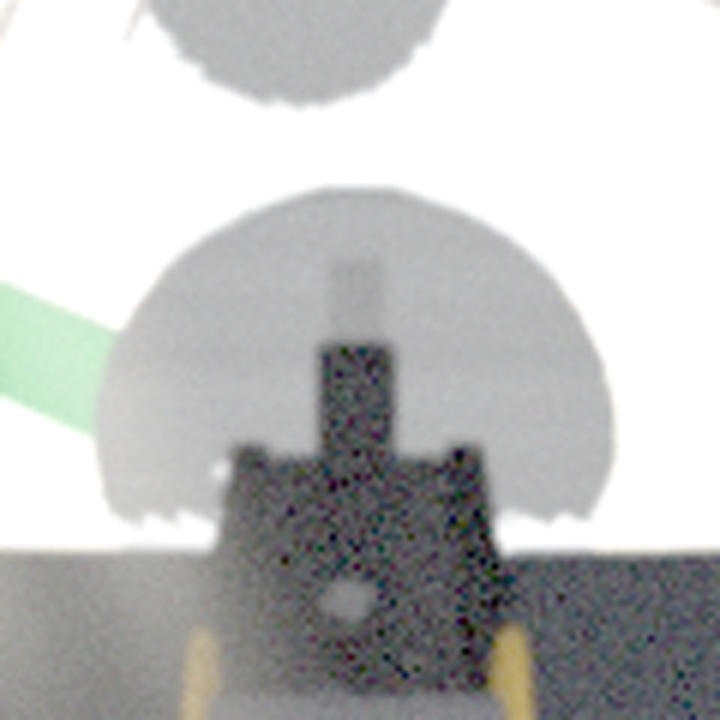

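View pics/gg2.png

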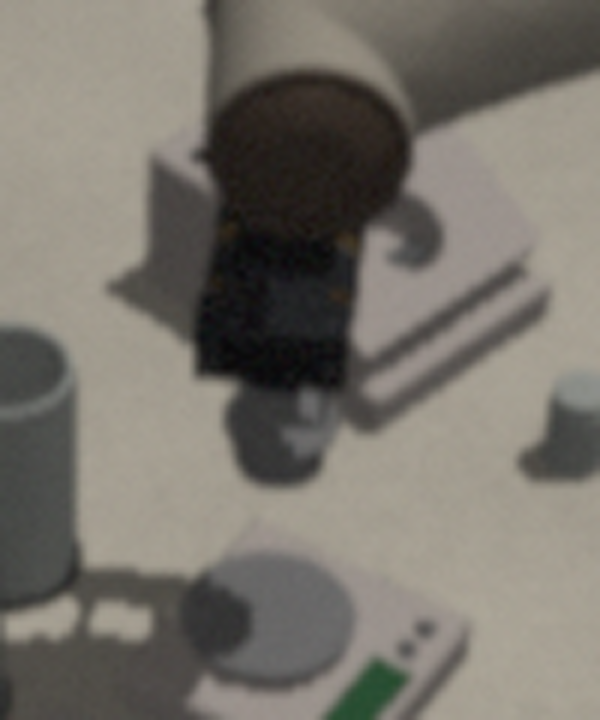

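Call:
play_rows:
  deltas: [255,0,0,0,0.131,255,0,0,0,0.131,255,0,0,0,0.131,255,0,0,0,0.131,255,0,0,0,0.131,255,-4,0,8,0,255,-8,0,16,0,255,-12,0,24,0,255,-15,0,30,0,255,-17,0,34,0]

```text
time_s: 43.6
tcp_pos: [0.4711, -0.0775, 0.1975]
ee_rot: [[-0.965, -0.001, -0.263], [0.263, -0.0, -0.965], [0.001, -1.0, 0.0]]
wrist_force: [1.2, 0.6, -1.8]
gripper_width: 0.086
```

Call:
play_rows:
  deltas: [255,-18,0,34,0,255,-18,0,34,0,255,-16,0,30,0,255,-13,0,25,0,255,-9,0,18,0,255,-7,0,13,0,255,-4,0,9,0,255,-2.5,0,4.5,0,255,-1,0,2,0,255,0,0,0,0]

```text
time_s: 44.6
tcp_pos: [0.5114, -0.2628, 0.1981]
ee_rot: [[-0.964, 0.0, -0.266], [0.266, 0.0, -0.964], [-0.0, -1.0, -0.0]]
wrist_force: [-0.8, 0.0, -1.6]
gripper_width: 0.088
```

```bash
python3 - <<'E'
from h import *
s=state()
c=cap('wrist','pics/hh1.png'); crop(c['img'],170,80,350,220,4,'pics/hh2.png')
p=np.array(s['tcp_pos']);R=np.array(s['ee_rot'])
M=np.array([.5148,-.2644,.085]); print('mouth in tool',np.round(R.T@(M-p)*1000,1))
E
```

```text
t 44.6 tcp [ 511.4 -262.8  198.1] yaw_x 164.56 F [-0.8  0.  -1.6] g 0.088 j [-11.1  17.1  -6.6  -0.  -66.2  85.6]
mouth in tool [ -3.7 113.1   0.6]
```

View pics/hh2.png

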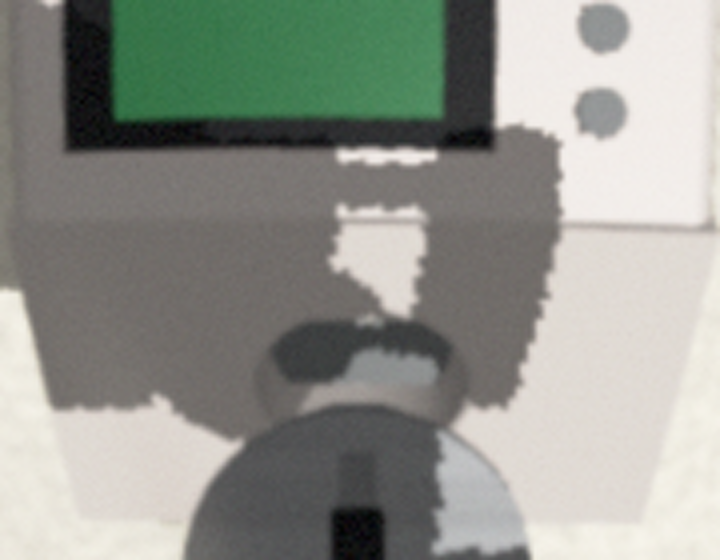

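Call:
play_rows:
  deltas: [255,0.6,8,0.6,0,255,0,14,0,0,255,0,16,0,0,255,0,16,0,0,255,0,14,0,0,255,0,9,0,0,255,0,6,0,0,255,0,4,0,0,255,0,2,0,0,255,0,0,0,0]

```text
time_s: 45.65
tcp_pos: [0.5108, -0.2636, 0.1092]
ee_rot: [[-0.964, 0.0, -0.267], [0.267, -0.0, -0.964], [-0.0, -1.0, 0.0]]
wrist_force: [0.3, -0.1, -1.4]
gripper_width: 0.087
```

```bash
python3 - <<'E'
from h import *
s=state()
c=cap('wrist'); crop(c['img'],170,80,350,270,4,'pics/ii2.png')
c=cap('side'); crop(c['img'],250,80,350,180,6,'pics/ii3.png')
E
```

```text
t 45.65 tcp [ 510.8 -263.6  109.2] yaw_x 164.52 F [ 0.3 -0.1 -1.4] g 0.087 j [-11.2  21.6 -13.8   0.  -54.6  85.7]
```

View pics/ii2.png

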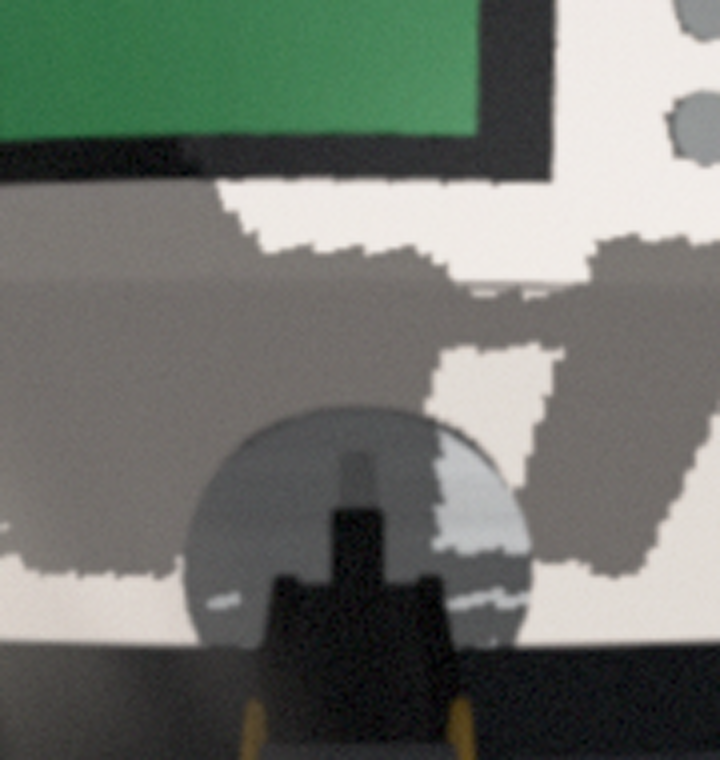

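View pics/ii3.png

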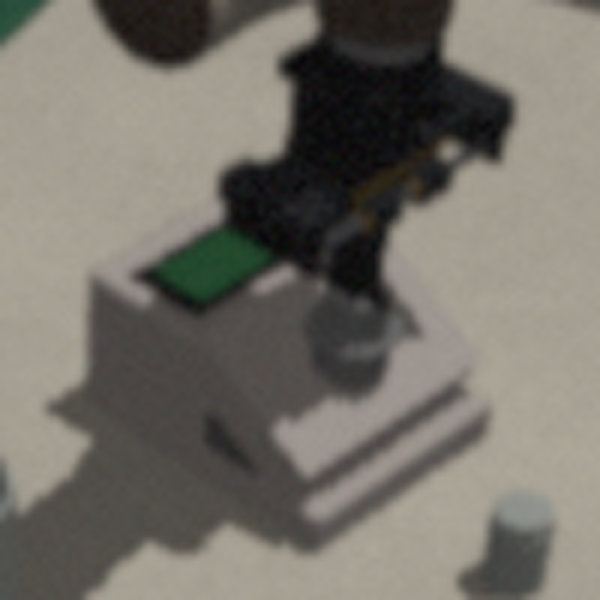

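Call:
play_rows:
  deltas: [255,0.8,1.5,0,0,255,0.8,1.5,0,0,255,0.8,1.5,0,0,255,0.8,1.5,0,0,255,0.8,1.5,0,0,255,0.8,1.5,0,0,255,0.8,1.5,0,0,255,0.8,1.5,0,0,255,0,0,0,0,255,0,0,0,0]

```text
time_s: 46.75
tcp_pos: [0.5113, -0.2645, 0.1048]
ee_rot: [[-0.965, 0.016, -0.263], [0.263, -0.008, -0.965], [-0.018, -1.0, 0.003]]
wrist_force: [2.1, 0.4, 21.8]
gripper_width: 0.084
```

```bash
python3 - <<'E'
from h import *
s=state(); print(np.round(s['moment'],2))
c=cap('wrist'); crop(c['img'],170,80,350,270,4,'pics/jj2.png')
c=cap('side'); crop(c['img'],250,80,350,180,6,'pics/jj3.png')
E
```

```text
t 46.75 tcp [ 511.3 -264.5  104.8] yaw_x 164.73 F [ 2.1  0.4 21.8] g 0.084 j [-11.1  21.4 -14.9   0.3 -52.7  85.6]
[ 0.33 -0.32  0.01]
```

View pics/jj2.png

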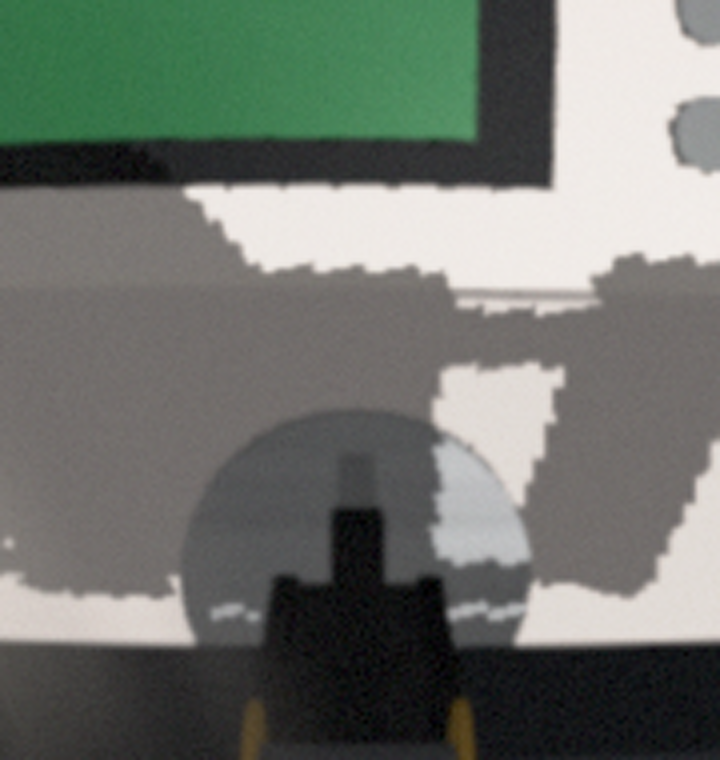

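View pics/jj3.png

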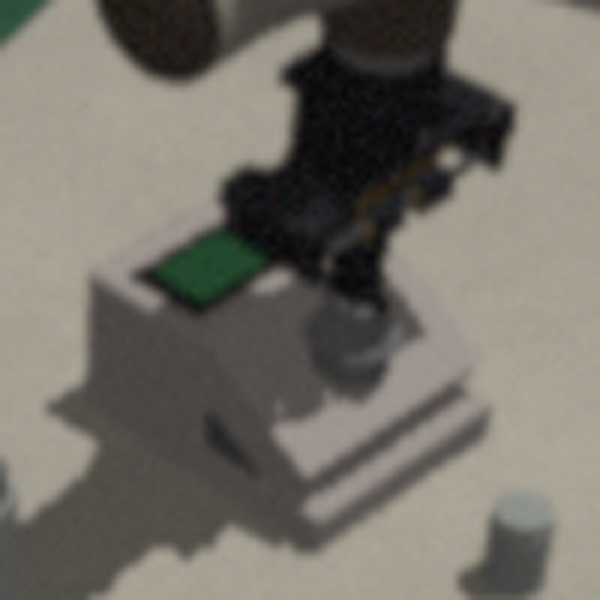

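Call:
play_rows:
  deltas: [255,0,-5,0,0,255,0,-5,0,0,255,-3,-3,0,0,255,-5,0,0,0,255,0,0,0,0,255,0,1.5,0,0,255,0,1.5,0,0,255,0.5,2,0,0,255,1,2,0,0,255,1,2,0,0]

```text
time_s: 47.85
tcp_pos: [0.5111, -0.2642, 0.104]
ee_rot: [[-0.964, 0.003, -0.265], [0.265, -0.003, -0.964], [-0.004, -1.0, 0.002]]
wrist_force: [-3.3, 2.3, 14.6]
gripper_width: 0.085
```

```bash
cat > chk.py <<'E'
from h import *
import sys
n=sys.argv[1]
s=state(); m=np.array(s['moment']);ex=np.array([.9632,-.2689,0]);ey=np.array([.2689,.9632,0])
F=np.array(s['wrist_force']);p=np.array(s['tcp_pos'])*1000;M=np.array([514.8,-264.4,85])
print('Fx,Fy,Fz analyser',np.round([F@ex,F@ey,F[2]],1),'Mx,My',np.round([m@ex,m@ey],2),'bar rel (x,y,z)',np.round([(p-M)@ex+.6,(p-M)@ey,p[2]+28.3-85],1))
c=cap('wrist'); a=c['img'][90:280,170:350]; b=cap('side')['img'][90:170,255:345]
A=cv2.resize(a,None,fx=3,fy=3,interpolation=cv2.INTER_CUBIC); B=cv2.resize(b,(int(90*2.7),int(80*2.7)),interpolation=cv2.INTER_CUBIC)
B=cv2.copyMakeBorder(B,0,A.shape[0]-B.shape[0],0,0,cv2.BORDER_CONSTANT)
im=np.hstack([A,B]).astype(float);im=np.clip((im/255)**.6*255,0,255).astype(np.uint8)
cv2.imwrite(f'pics/{n}.png',im)
E
python3 chk.py kk1
```

```text
t 47.85 tcp [ 511.1 -264.2  104. ] yaw_x 164.61 F [-3.3  2.3 14.6] g 0.085 j [-11.1  21.9 -14.3   0.1 -53.6  85.7]
Fx,Fy,Fz analyser [-3.8  1.3 14.6] Mx,My [0.43 0.96] bar rel (x,y,z) [-3.  -0.8 47.3]
```

View pics/kk1.png

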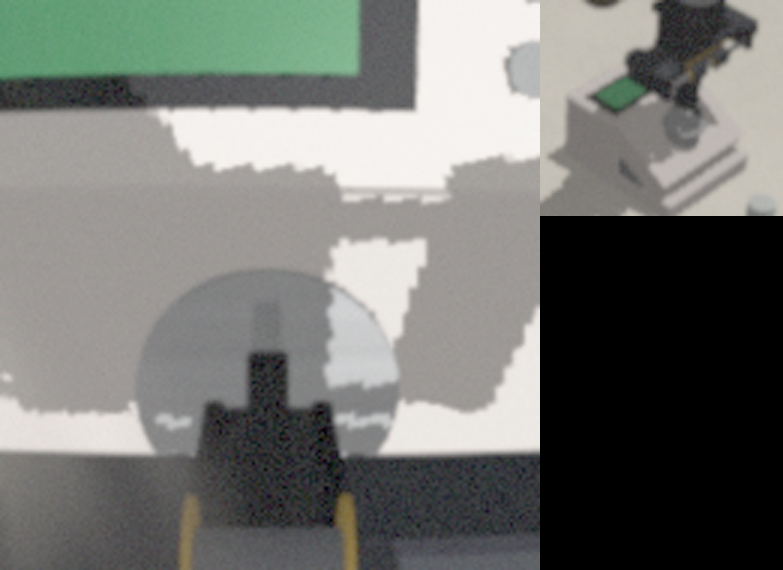

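Call:
play_rows:
  deltas: [255,0.9,1.1,0,0,255,0.9,1.1,0,0,255,0.9,1.1,0,0,255,0.9,1.1,0,0,255,0.9,1.1,0,0,255,0.9,1.1,0,0,255,0.9,1.1,0,0,255,0.9,1.1,0,0,255,0,0,0,0,255,0,0,0,0]

```text
time_s: 48.95
tcp_pos: [0.504, -0.262, 0.0944]
ee_rot: [[-0.964, 0.004, -0.266], [0.266, -0.002, -0.964], [-0.004, -1.0, 0.001]]
wrist_force: [-1.3, 0.4, 5.7]
gripper_width: 0.086
```

```bash
python3 chk.py ll1
```

```text
t 48.95 tcp [ 504.  -262.    94.4] yaw_x 164.56 F [-1.3  0.4  5.7] g 0.086 j [-11.1  21.8 -15.9   0.1 -52.   85.6]
Fx,Fy,Fz analyser [-1.3  0.   5.7] Mx,My [0.09 0.3 ] bar rel (x,y,z) [-10.4  -0.6  37.7]
```

View pics/ll1.png

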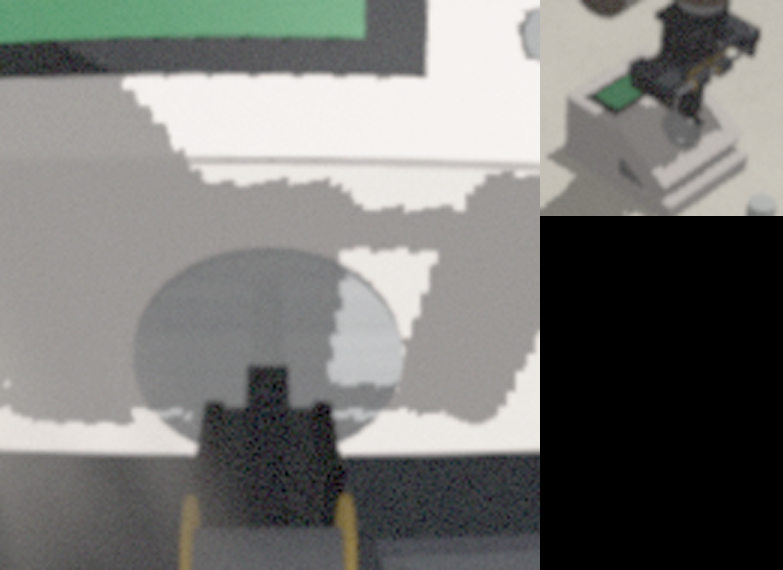

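Call:
play_rows:
  deltas: [255,0.9,1.1,0,0,255,0.9,1.1,0,0,255,0.8,1.2,0,0,255,0.7,1.3,0,0,255,0.7,1.3,0,0,255,0.6,1.3,0,0,255,0.4,1.3,0,0,255,0.2,1.2,0,0,255,0,0,0,0,255,0,0,0,0]

```text
time_s: 50.05
tcp_pos: [0.5005, -0.2609, 0.0874]
ee_rot: [[-0.964, 0.007, -0.265], [0.265, -0.003, -0.964], [-0.008, -1.0, 0.001]]
wrist_force: [-3.3, 3.4, 18.9]
gripper_width: 0.088
```

```bash
python3 chk.py mm1
```

```text
t 50.05 tcp [ 500.5 -260.9   87.4] yaw_x 164.64 F [-3.3  3.4 18.9] g 0.088 j [-11.   21.9 -17.1   0.1 -50.6  85.6]
Fx,Fy,Fz analyser [-4.1  2.4 18.9] Mx,My [0.83 1.14] bar rel (x,y,z) [-14.2  -0.5  30.7]
```

View pics/mm1.png

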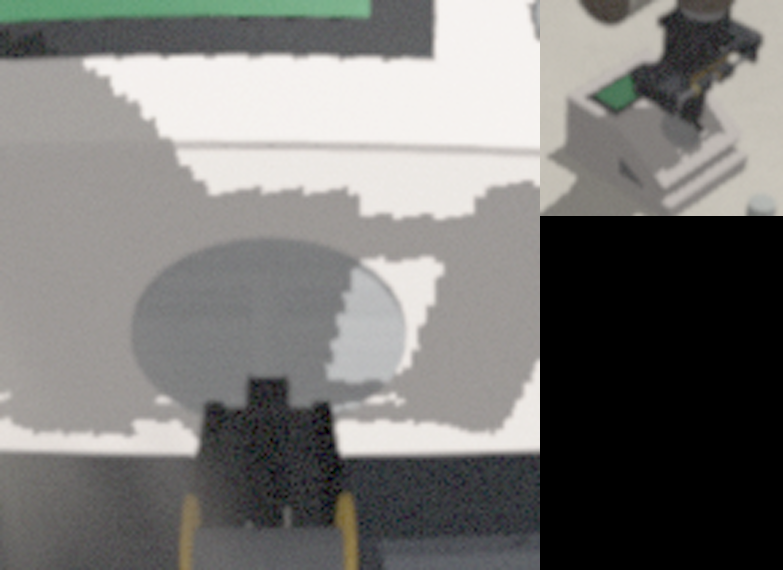

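Call:
play_rows:
  deltas: [255,1,0,0,0,255,1,0.2,0,0,255,1,0.2,0,0,255,1,0.2,0,0,255,1,0.2,0,0,255,1,0.2,0,0,255,0,0,0,0,255,0,0,0,0,255,0,0,0,0,255,0,0,0,0]

```text
time_s: 51.15
tcp_pos: [0.4962, -0.2599, 0.0849]
ee_rot: [[-0.964, 0.01, -0.265], [0.265, -0.004, -0.964], [-0.01, -1.0, 0.001]]
wrist_force: [2.1, 0.5, 9.2]
gripper_width: 0.087
```

```bash
python3 chk.py nn1
```

```text
t 51.15 tcp [ 496.2 -259.9   84.9] yaw_x 164.62 F [2.1 0.5 9.2] g 0.087 j [-11.   21.6 -18.    0.2 -49.8  85.5]
Fx,Fy,Fz analyser [1.9 1.1 9.2] Mx,My [-0.03 -0.62] bar rel (x,y,z) [-18.5  -0.6  28.2]
```

View pics/nn1.png

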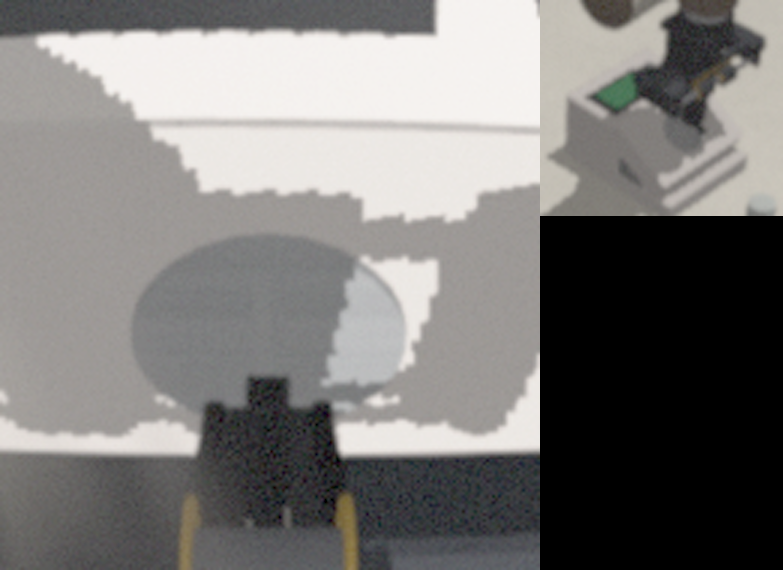

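Call:
play_rows:
  deltas: [200,0,0,0,0,150,0,0,0,0,100,0,0,0,0,60,0,0,0,0,60,0,0,0,0,60,0,-3,0,0,60,0,-8,0,0,60,0,-12,0,0,60,0,-12,0,0,60,0,-8,0,0]

```text
time_s: 52.25
tcp_pos: [0.4929, -0.2587, 0.1265]
ee_rot: [[-0.964, 0.003, -0.267], [0.267, -0.001, -0.964], [-0.003, -1.0, 0.0]]
wrist_force: [0.3, 0.3, 0.5]
gripper_width: 0.756
```

```bash
python3 chk.py oo1; python3 - <<'E'
from h import *
c=cap('wrist');crop(c['img'],180,110,330,270,5,'pics/oo2.png')
c=cap('side');crop(c['img'],255,90,345,170,7,'pics/oo3.png')
E
```

```text
t 52.25 tcp [ 492.9 -258.7  126.5] yaw_x 164.53 F [0.3 0.3 0.5] g 0.756 j [-11.   18.9 -15.2   0.  -55.8  85.5]
Fx,Fy,Fz analyser [0.2 0.4 0.5] Mx,My [-0.03  0.01] bar rel (x,y,z) [-22.1  -0.4  69.8]
```

View pics/oo2.png

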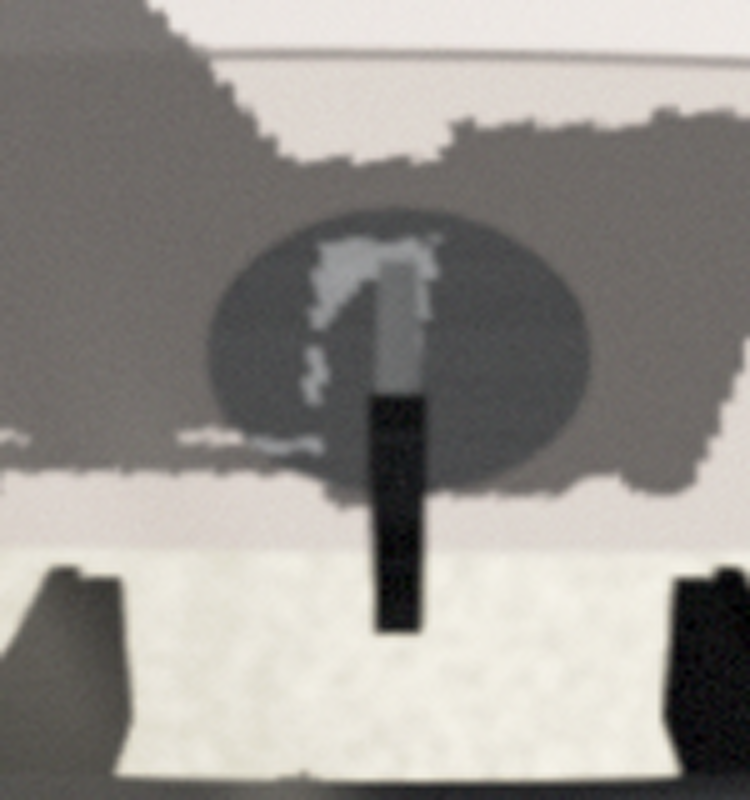

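View pics/oo3.png

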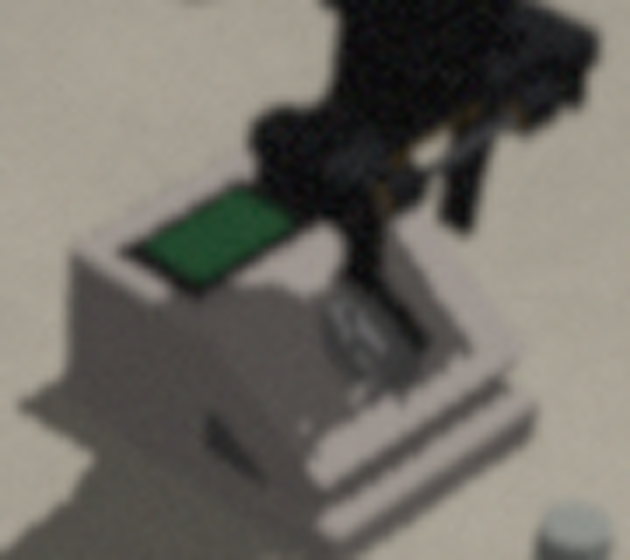

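```bash
python3 - <<'E'
from h import *
c=cap('wrist')
M=np.array([.5148,-.2644,.085]);t=np.radians(-15.6);ex=np.array([np.cos(t),np.sin(t),0]);ey=np.array([-np.sin(t),np.cos(t),0]);ez=np.array([0,0,1])
def show(tilt,off=0,de=0):
    a=np.radians(tilt);e=np.cos(a)*ex+np.sin(a)*ez;n=-np.sin(a)*ex+np.cos(a)*ez
    a0=np.radians(30);n0=-np.sin(a0)*ex+np.cos(a0)*ez;e0=np.cos(a0)*ex+np.sin(a0)*ez
    B=M-.026*n0+off*n0+de*e0
    g=lambda X:np.round((proj(c,X)-[180,110]+.5)*5-.5)
    print(tilt,off,de,'bar up-end top',g(B+.064*n+.024*e),'bot',g(B+.055*n+.024*e),'down-end top',g(B+.064*n-.024*e),'flange U',g(B+.029*n+.031*e),'D',g(B+.029*n-.031*e),'L',g(B+.029*n+.031*ey),'R',g(B+.029*n-.031*ey))
show(30);show(30,0,-.002);show(25);show(30,.003)
E
```

```text
30 0 0 bar up-end top [396. 405.] bot [396. 355.] down-end top [396. 616.] flange U [397. 190.] D [396. 471.] L [200. 344.] R [593. 344.]
30 0 -0.002 bar up-end top [396. 415.] bot [396. 365.] down-end top [396. 623.] flange U [397. 201.] D [396. 478.] L [201. 352.] R [592. 353.]
25 0 0 bar up-end top [396. 362.] bot [396. 317.] down-end top [396. 605.] flange U [397. 164.] D [396. 472.] L [198. 332.] R [595. 332.]
30 0.003 0 bar up-end top [396. 422.] bot [396. 371.] down-end top [396. 632.] flange U [397. 203.] D [396. 484.] L [198. 357.] R [595. 358.]
```

Call:
play_rows:
  deltas: [255,0,0,0,0,255,0,0,0,0,255,0,0,0,0,255,0,0,0,0,255,0,0,0,0,255,0,0,0,0,255,0,3,0,0,255,0,6,0,0,255,0,6,0,0,255,0,4,0,0]

```text
time_s: 53.5
tcp_pos: [0.4915, -0.2583, 0.1044]
ee_rot: [[-0.964, -0.001, -0.267], [0.267, 0.0, -0.964], [0.001, -1.0, -0.0]]
wrist_force: [0.3, 0.8, -0.1]
gripper_width: 0.017
```

Call:
play_rows:
  deltas: [255,0,2,0,0,255,0,2,0,0,255,0,2,0,0,255,0,2,0,0,255,0,2,0,0,255,0,1.5,0,0,255,0,1,0,0,255,0,0,0,0,255,0,0,0,0,255,0,0,0,0]

```text
time_s: 54.5
tcp_pos: [0.4926, -0.2588, 0.0954]
ee_rot: [[-0.964, 0.002, -0.266], [0.266, -0.001, -0.964], [-0.002, -1.0, 0.001]]
wrist_force: [-3.0, 2.6, 11.3]
gripper_width: 0.005
```

```bash
python3 chk.py pp1
```

```text
t 54.5 tcp [ 492.6 -258.8   95.4] yaw_x 164.57 F [-3.   2.6 11.3] g 0.005 j [-11.   20.8 -17.4   0.1 -51.7  85.5]
Fx,Fy,Fz analyser [-3.6  1.7 11.3] Mx,My [0.45 1.02] bar rel (x,y,z) [-22.3  -0.5  38.7]
```

View pics/pp1.png

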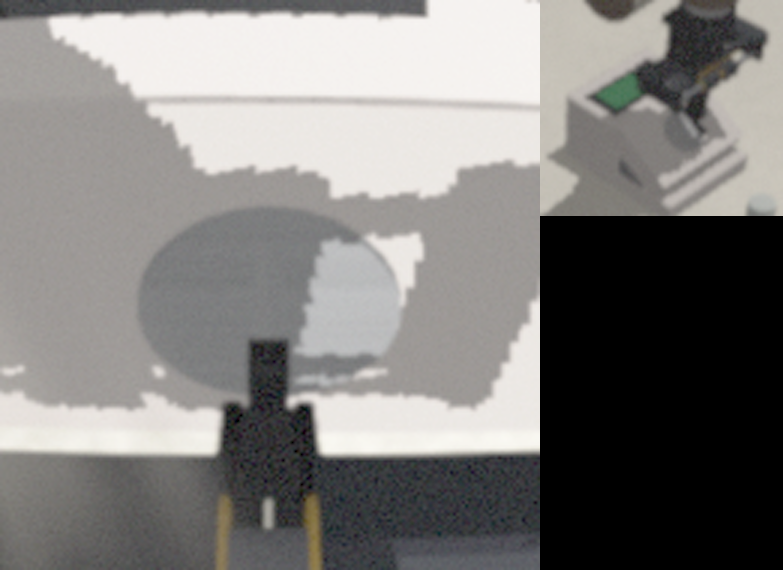

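Call:
play_rows:
  deltas: [255,0,-5,0,0,255,0,-10,0,0,255,0,-20,0,0,255,4,-25,0,0,255,10,-25,0,0,255,15,-20,0,0,255,15,-10,0,0,255,15,-5,0,0,255,10,0,0,0,255,4,0,0,0]

```text
time_s: 55.6
tcp_pos: [0.4204, -0.2386, 0.2126]
ee_rot: [[-0.964, -0.001, -0.267], [0.267, 0.0, -0.964], [0.001, -1.0, -0.0]]
wrist_force: [1.0, 0.6, -0.8]
gripper_width: 0.004
```

```bash
python3 - <<'E'
from h import *
state()
c=cap('wrist','pics/qq1.png');crop(c['img'],185,20,335,140,5,'pics/qq2.png')
M=np.array([.5148,-.2644,.085]);t=np.radians(-15.6);ex=np.array([np.cos(t),np.sin(t),0]);ey=np.array([-np.sin(t),np.cos(t),0]);ez=np.array([0,0,1])
def show(tilt,off=0,de=0):
    a=np.radians(tilt);e=np.cos(a)*ex+np.sin(a)*ez;n=-np.sin(a)*ex+np.cos(a)*ez
    a0=np.radians(30);n0=-np.sin(a0)*ex+np.cos(a0)*ez;e0=np.cos(a0)*ex+np.sin(a0)*ez
    B=M-.026*n0+off*n0+de*e0
    g=lambda X:np.round((proj(c,X)-[185,20]+.5)*5-.5)
    print(tilt,off,de,'bar up-end top',g(B+.064*n+.024*e),'down-end top',g(B+.064*n-.024*e),'flange U',g(B+.029*n+.031*e),'D',g(B+.029*n-.031*e),'L',g(B+.029*n+.031*ey),'R',g(B+.029*n-.031*ey))
show(30);show(30,0,-.003);show(26,0,-.002);show(30,.003)
c=cap('top');crop(c['img'],350,110,450,230,6,'pics/qq3.png');cv2.imwrite('pics/qq4.png',c['img'])
c=cap('side');crop(c['img'],255,90,345,170,7,'pics/qq5.png')
E
```

```text
t 55.6 tcp [ 420.4 -238.6  212.6] yaw_x 164.5 F [ 1.   0.6 -0.8] g 0.004 j [-10.3   7.4 -17.2  -0.  -65.4  84.8]
30 0 0 bar up-end top [371. 309.] down-end top [371. 525.] flange U [371. 200.] D [371. 461.] L [221. 338.] R [521. 338.]
30 0 -0.003 bar up-end top [371. 323.] down-end top [371. 538.] flange U [371. 214.] D [371. 472.] L [222. 350.] R [520. 351.]
26 0 -0.002 bar up-end top [371. 292.] down-end top [371. 519.] flange U [371. 196.] D [371. 465.] L [221. 338.] R [521. 338.]
30 0.003 0 bar up-end top [371. 316.] down-end top [371. 534.] flange U [371. 206.] D [371. 468.] L [220. 344.] R [522. 345.]
```

View pics/qq2.png

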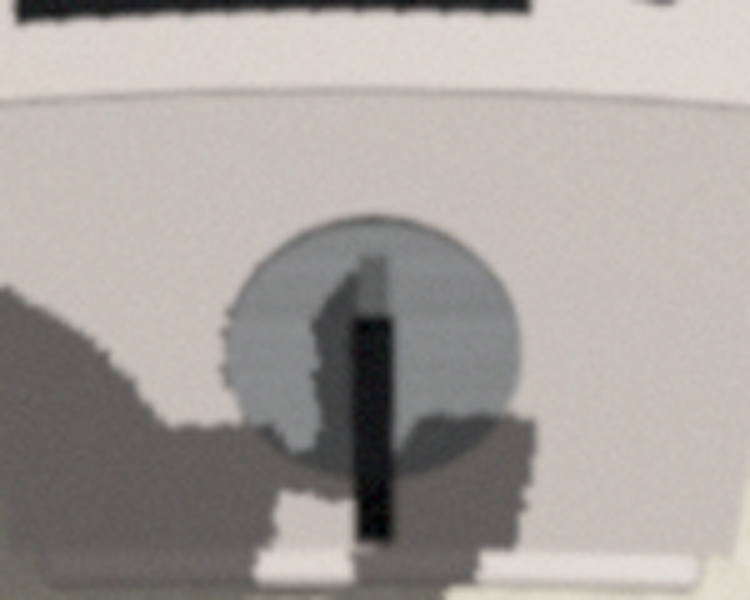

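View pics/qq3.png

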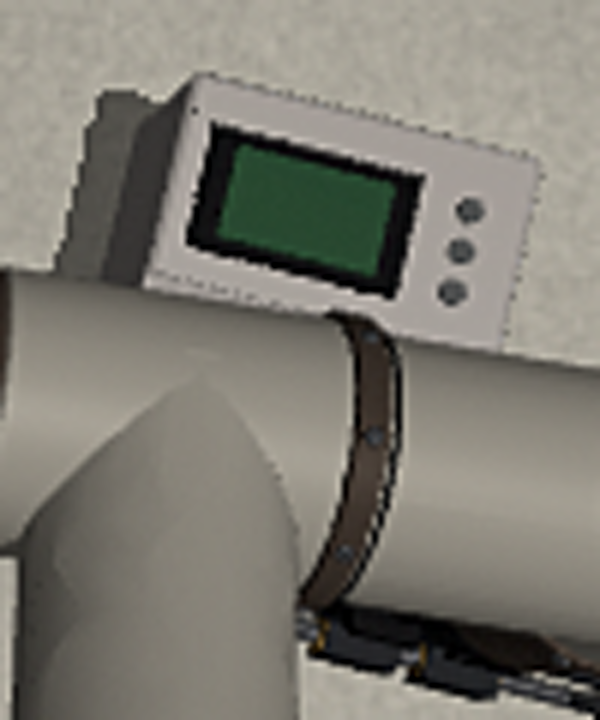

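View pics/qq5.png

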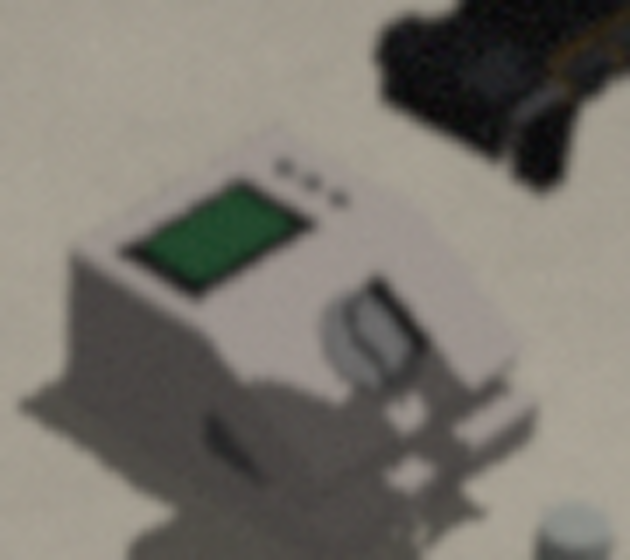

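View pics/qq4.png

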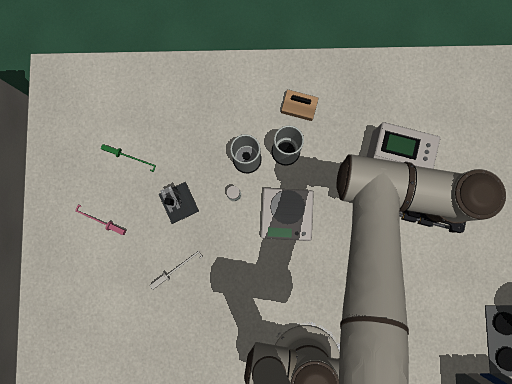

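```bash
python3 - <<'E'
from station import r
print(r.finish_job(), r.sense()['time_s'])
E
```

```text
the job is handed in; nothing more can be done
the job is handed in; nothing more can be done
```

The job is done and handed in at about 55.7 s. The canister is in the analyser's sloping port and the hook rod is back in its stand.

**What I did**
- I lifted the canister out of tube_a with the hook and stood it upright near the middle of the pan.
- I backed the hook off it and hung the rod in its seat.
- I gripped the bail and eased the canister against the port until it tilted in.
- I let go, pressed on the bar with about 11 N, and backed away.

**Last checks**
- **Canister:** in the last wrist view, the flange and bar match the home pose at 30° to within about 1 mm. It rests on the downhill side of the port's 3 mm play.
- **Rod and bystanders:** the last top view shows the rod in its stand. The blank plug, the white-topped piece by the stand and the block look unmoved. The other small round piece was hidden by the arm there, but the last side view shows it where it was.
- **Forces:** the highest wrist force I read, taken at the end of each move, was about 22 N. The robot ended clear of everything.

**What went wrong or disagreed**
- **Bail grip:** two attempts closed above the bar, and I lifted both times with nothing in the fingers. The fingertips seem to end about 22 mm short of the stated TCP. Gripping 10 mm lower worked, and the canister stayed upright throughout.
- **Port:** the first push wedged at about 22 N. I backed off, shifted about 2 mm and tried again, and it went in.
- **Cameras:** the top and wrist views disagreed by about 3 mm, so I relied on the wrist view.

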